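Pack carved corbels into stacked totes

TASK

Pack up the finished carvings: first swing the case's lid up until it rests back on its stop, then lay every carving from the case on the floor of a tote, one to a tote, and build all three totes into one stack on the tote that stands on the green mat. Face each tote opposite to the one below it (yellow end over blue end), so that they stack square and high instead of nesting down on the carvings; a spare tote stays empty. Close the emptied case again at the end, and leave everything else on the bench where it is.

Things in the scene. Friction and masses are not known exactly. Their poses are not given: they have to be found in the camera images.
- tote_1_mid (a point): Bottom tote, on the green mat: blue plastic stack-nest tote, 160 x 64 x 64 mm (own x, y, z), open at the top, 0.22 kg. Point: its centre, 32 mm above its underside; x points to its YELLOW end (the other end is blue), z up. Sides are flat and upright from 34 mm up to the rim: grip it across its 64 mm width. Below is a narrower foot, 146 x 50 mm. All three totes are alike.
- tote_2_mid (a point): Second tote, beside the mat at any angle; like tote_1. Set on another with the yellow ends over OPPOSITE ends it stacks: its foot drops 6 mm into the mouth below (3.5 mm play each way), rests on ribs, and its centre is 58 mm above that of the tote below. With the yellow ends over the SAME end it nests: only 34 mm above (44 mm if it lands on a carving).
- tote_3_mid (a point): Third tote, beside the mat at any angle; like tote_1. Inside each tote: floor 4 mm thick; cavity 115 x 43 mm up to a height of 34 mm, above that 153 x 57 mm, less ribs that stick 11 mm in from the end walls (two in the yellow end, one in the blue).
- mat_mid (a point): Flat green mat, 200 x 100 x 4 mm, fixed to the bench; the point is the centre of its top face. tote_1 stands on it.
- case_floor (a point): Shallow dark wooden case, 195 x 212 mm (x, y) and 60 mm high outside, walls 6 mm, fixed to the bench, its lid closed at the start. The point is the centre of its inner floor, 6 mm above the bench; x points towards the hinge side, y along the hinge. The carvings stand in it in a row along x, about 48 mm apart, their length along y.
- lid (a joint): Hinge of the case's lid: 0 closed, grows as it opens; upright at 1.57, rests on its stop at 1.85 rad. It swings freely: it falls shut if let go below 1.57 and falls on to its stop beyond that. 0.25 kg.
- lid_hinge (a point): The middle of the lid's hinge line, which runs along the case's y axis at the top rim of the far wall, 60 mm above the bench.
- lid_bar (a point): The middle of the brass carrying bar, round, 12 mm thick, 114 mm long, parallel to the hinge, 233 mm from it, 32 mm clear of the lid's free edge between two brackets 94 mm apart. Close on it from above; it turns in a light grip as the lid swings.
- corbel_1_mid (a point): Carved pale-wood corbel (may be absent), block 60 x 34 x 40 mm (its own x, y, z), 0.06 kg, flat ends; the point is its centre, 20 mm above its underside. Upright at the start. Grip it along its 60 mm length: there is room for the fingers beyond its ends both in the case and in a tote's cavity (length along the tote), but not at its sides.
- corbel_2_mid (a point): Carved pale-wood corbel (may be absent), block 60 x 34 x 40 mm (its own x, y, z), 0.06 kg, flat ends; the point is its centre, 20 mm above its underside. Upright at the start. Grip it along its 60 mm length: there is room for the fingers beyond its ends both in the case and in a tote's cavity (length along the tote), but not at its sides.
- corbel_3_mid (a point): Carved pale-wood corbel (may be absent), block 60 x 34 x 40 mm (its own x, y, z), 0.06 kg, flat ends; the point is its centre, 20 mm above its underside. Upright at the start. Grip it along its 60 mm length: there is room for the fingers beyond its ends both in the case and in a tote's cavity (length along the tote), but not at its sides.
- mallet: Wooden mallet lying down, 215 mm long, bystander. Leave it where it is. Origin at its underside.
- chisel: Chisel, 230 mm long, bystander. Leave it where it is. Origin at its underside.
- glue: White glue bottle, 130 mm high, bystander. Leave it where it is. Origin at its underside.
- offcut: Wood offcut, 90 x 60 x 35 mm, bystander. Leave it where it is. Origin at its underside.
- brush: Bench brush lying in front of the robot, bystander. Leave it where it is. Origin at its underside.
- blank: Wood blank, 100 x 50 x 30 mm, bystander. Leave it where it is. Origin at its underside.
Not all that is in view belongs to the job. Of the things that look like the part that bears mat_mid, the smaller one is meant.

How it is judged:
By the outcome, as a careful person would: the job done as asked, in the order asked, and still so for the second after the job is handed in, with the robot touching nothing.
Of corbel_1, corbel_2, corbel_3 only 2 to 3 are there at a start; the rules pass over those that are not, and their reading is None.
At some moment in a run one of corbel_1, corbel_2, corbel_3 may be knocked a few centimetres aside while the robot is not near it.
Once in a run the grip may slacken for a moment while it holds something.
It also fails if it takes over 210 s, if anything falls off the work surface, if the arm or the gripper's body presses on something with over 40 N, if the wrist force passes 120 N, or if a joint passes its speed limit or range.

ROBOT

A 6-joint arm with a two-finger parallel gripper is mounted at the origin on the work surface. World frame = base frame: x ahead of the robot, y to its left, z up, the work surface at z = 0. Lengths are in m, angles in rad, forces in N, time in s.
With the tool pointing down it reaches from about 0.25 to 0.775 m from the base axis. Payload 4 kg.
Tool frame: the origin (TCP) lies between the finger pads; the fingertips stand 25 mm ahead of it and the grasp point (between the pads) lies 6 mm ahead of it (robot.tip_reach is the distance from the TCP to the fingertips, in m); z points along the fingers, y is the line along which they close (so a half turn about z gives the same grasp; the last joint's range is limited). The gripper opens to 94 mm and grips with 3 to 60 N. Pads are 16 mm wide; open, the fingers measure 119 mm over their backs; the gripper's body (75 mm by 177 mm) begins 78 mm behind the grasp point.
Start: joints at [-1.368, 0.087, 1.371, -0, 1.684, -0.103], TCP at [0.166, -0.525, 0.231] pointing down, gripper open.
Joint ranges: [-3.1, 3.1], [-0.76, 2.03], [0.27, 2.55], [-1.08, 4.22], [0.17, 2.65], [-2.57, 2.57]. Speed limits (rad/s): [2.79, 2.79, 3.14, 3.14, 3.14, 3.14].

INTERFACE

Orientations are given as [roll, pitch, yaw] about the fixed x, y, z axes, in that order (R = Rz(yaw) Ry(pitch) Rx(roll)).
In Python, from bench import sensors, snapshot, camera_info, ticket, robot gives the robot as it stands.
- The arm moves only by the tool arm_command, never from a script. Its argument "plan" is a list of rows, each an object with "grip": the closure, from -1 (fully open) to 1 (shut); "slide": the shift along the tool's x, y, z normalised to -1 to 1, where 1 is 500 mm, a list of three; "spin": the turn about the tool's z normalised to -1 to 1, where 1 is 5 degrees. A call has 1 to 10 rows; each row shifts and turns the commanded pose from where the row before left it, along the tool's axes as they then stand; what a row does not reach is not made up. A row lasts 1/8 s, in which the tool goes at most 62.5 mm and 10.7 degrees, less where a joint would pass 70% of its speed; a pose out of reach is approached as far as the arm can. A call with a number of a shift or a turn outside -1 to 1 is refused whole. A call with a gripper value outside its range is refused whole. The fingers move at their own pace and stop on an object; the grip force is fixed at half the most. Time passes only in rows, so rows that do not move let the fingers close. It gives the time, the measured TCP pose, the force, the opening and the grip force at its end, in the units of the state.
- sensors.get_obs(): the state, without advancing time (a new reading comes with each control period).
- snapshot(name): name is "side" or "top"; returns the picture (420x560x3 uint8, red, green, blue); there is no depth.
- camera_info(name): a dict with "fx", "fy", "cx", "cy" (pixels), "position" and "rotation" of the camera in the world. Camera axes: x right, y up, looking along -z (the intrinsics and any distortion apply to the point x, -y, -z); pixel columns grow to the right and rows downward; lengths in m; the calibration is good to about 2 mm. A picture is of the moment at which its call begins. camera_info takes no time and is no camera call.
- ticket.close_job(): hands the job in; it is judged then, once.
The state is a dict: "time": time; "joint_positions": joint angles; "qvel": joint speeds; "joint_torque": joint torques, N m; "tool_pos": TCP position; "ee_rot": TCP orientation; "wrist_force": force on the tool from outside, world axes, zero at the start; "wrist_torque": the same for the moment, N m; "width": finger opening in m; "finger_force": force on a finger pad.
Only numpy, scipy, OpenCV 4.12 (cv2) and the standard library are available. Lean on these libraries where they do the work, as an engineer would, in place of code of your own. Each camera call takes 0.05 s, during which the arm holds its last target. There are 200 camera calls.

## Working session

There is one attempt and no reset: what is moved stays moved. The work goes in short steps, Python scripts to look and compute and a tool call to move; the robot and the scene stay as the last step left them, time stands still between calls to the robot, and variables do not carry over. Pictures are saved under pics/ and viewed, at most 14 in all, crops included, and the job is handed in when it is done.

Besides the shell and the picture viewer there is one more tool, called after ">>>" in YAML: its name, and indented under it one key for each argument. arm_command: Moves the arm, as the interface text tells. Scaled input: -1 to 1 covers 500 mm each way for a shift and 5 degrees each way for a turn. Its arguments: {"type":"object","properties":{"plan":{"type":"array","items":{"type":"object","properties":{"grip":{"type":"number"},"slide":{"type":"array","items":{"type":"number"}},"spin":{"type":"number"}}}}},"required":["plan"]}

```bash
mkdir -p pics; ls
python3 - <<'E'
from bench import sensors,snapshot,camera_info,robot
import cv2
for n in("top","side"):
    cv2.imwrite(f"pics/{n}0.png",snapshot(n)[...,::-1]); print(camera_info(n))
o=sensors.get_obs();print(o); print(robot.tip_reach)
E
```

```text
pics
{'fx': 470.3673226729153, 'fy': 470.3673226729153, 'cx': 274.4986323692697, 'cy': 214.646577351464, 'position': array([1.98058423e-01, 4.10847452e-04, 1.53558994e+00]), 'rotation': array([ 0.19694211,  0.00752505, -1.55256722])}
{'fx': 408.5364003649763, 'fy': 408.5364003649763, 'cx': 285.4832701045809, 'cy': 206.00661699652886, 'position': array([-0.02699907,  0.656324  ,  0.86821096]), 'rotation': array([ 0.81991304,  0.01958828, -2.49386385])}
{'time': 0.1, 'joint_positions': array([-1.36803473e+00,  8.78856297e-02,  1.37209534e+00, -2.23745726e-06,
        1.68357180e+00, -1.03105525e-01]), 'qvel': array([-1.45658272e-03, -1.64799714e-03, -2.85817496e-03, -1.58441174e-03,
        5.21547735e-05, -1.26720810e-03]), 'joint_torque': array([ 2.00300965e-03, -3.41251123e+01, -3.03302336e+01,  7.20533263e-02,
        3.04045749e-02, -9.68026870e-05]), 'tool_pos': array([ 0.16551994, -0.52404613,  0.22942263]), 'ee_rot': array([-3.13964272e+00, -1.99528443e-04,  3.05866682e-01]), 'wrist_force': array([0.34558183, 0.04087837, 0.65591542]), 'wrist_torque': array([ 0.01663748,  0.04134369, -0.06521752]), 'finger_force': 0.0, 'width': 0.09413989334760794}
0.025
```

View pics/top0.png

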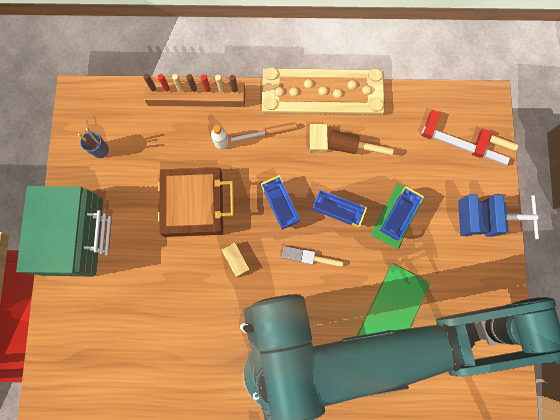

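View pics/side0.png

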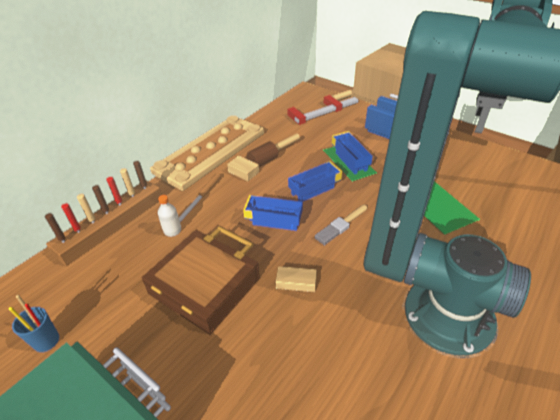

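Top view: the case is at (190,202), with its brass bar at (232,198) on the right and the hinge on the left. The blue totes are at (280,202), (339,208) and (402,214). There are two green mats: (399,215), which is smaller and has a tote on it, and (393,300), which is larger and bare. The smaller one under the tote fits. An enlarged crop should confirm it.

```bash
cat > h.py <<'E'
import numpy as np,cv2
from scipy.spatial.transform import Rotation as R
from bench import sensors,snapshot,camera_info
def ray(n,uv):
    c=camera_info(n);uv=np.atleast_2d(uv).astype(float)
    d=np.c_[(uv[:,0]-c['cx'])/c['fx'],-(uv[:,1]-c['cy'])/c['fy'],-np.ones(len(uv))]
    return c['position'],R.from_euler('xyz',c['rotation']).apply(d)
def plane(n,uv,z):
    p,d=ray(n,uv);return (p+d*((z-p[2])/d[:,2])[:,None])[:,:2]
def proj(n,P):
    c=camera_info(n);q=R.from_euler('xyz',c['rotation']).inv().apply(np.atleast_2d(P)-c['position'])
    return np.c_[c['cx']-c['fx']*q[:,0]/q[:,2],c['cy']+c['fy']*q[:,1]/q[:,2]]
def masks(im):
    h=cv2.cvtColor(im,cv2.COLOR_RGB2HSV)
    return dict(blue=cv2.inRange(h,(108,120,60),(128,255,255)),yel=cv2.inRange(h,(23,150,120),(32,255,255)),green=cv2.inRange(h,(45,120,60),(75,255,255)))
def blobs(m,a=15):
    n,l,s,c=cv2.connectedComponentsWithStats(m)
    return [(c[i].round(1),int(s[i,4]),np.argwhere(l==i)[:,::-1]) for i in range(1,n) if s[i,4]>=a]
def toolmove(target,yaw=None):
    "slide numbers (unit 500mm) to target TCP in tool axes, spin units (5deg)"
    o=sensors.get_obs();r=R.from_euler('xyz',o['ee_rot'])
    d=r.inv().apply(np.array(target)-o['tool_pos'])/0.5
    return d.round(4)
E
python3 - <<'E'
from h import *
im=snapshot("top")
cv2.imwrite("pics/crop1.png",cv2.resize(im[150:270,140:440,::-1],None,fx=2.66,fy=2.66,interpolation=cv2.INTER_CUBIC))
m=masks(im)
for k in m:
  for c,a,p in blobs(m[k]):
    r=cv2.minAreaRect(p.astype(np.float32));b=cv2.boxPoints(r)
    z={'blue':.064,'yel':.064,'green':.004}[k]
    print(k,c,a,plane("top",c,z).round(3)[0],plane("top",b,z).round(3).tolist())
E
```

```text
blue [280.6 203.4] 901 [ 0.529 -0.002] [[0.587, 0.062], [0.617, 0.003], [0.475, -0.064], [0.446, -0.006]]
blue [400.6 214.6] 966 [ 0.498 -0.385] [[0.446, -0.317], [0.588, -0.398], [0.555, -0.456], [0.414, -0.374]]
blue [338.2 207.8] 984 [ 0.517 -0.186] [[0.512, -0.101], [0.579, -0.126], [0.523, -0.271], [0.457, -0.245]]
blue [482.1 215.6] 1488 [ 0.499 -0.643] [[0.566, -0.574], [0.568, -0.727], [0.438, -0.717], [0.436, -0.566]]
yel [269.8 179.4] 38 [0.608 0.034] [[0.595, 0.066], [0.627, 0.007], [0.62, 0.003], [0.588, 0.062]]
yel [414.2 191.6] 28 [ 0.574 -0.431] [[0.591, -0.401], [0.595, -0.404], [0.558, -0.461], [0.554, -0.458]]
yel [360.7 217.8] 38 [ 0.486 -0.258] [[0.465, -0.229], [0.523, -0.273], [0.51, -0.289], [0.453, -0.245]]
green [389.9 219.2] 591 [ 0.494 -0.364] [[0.44, -0.298], [0.619, -0.389], [0.573, -0.478], [0.397, -0.385]]
green [395.2 301.8] 2796 [ 0.226 -0.373] [[0.121, -0.252], [0.349, -0.365], [0.292, -0.489], [0.067, -0.374]]
```

View pics/crop1.png

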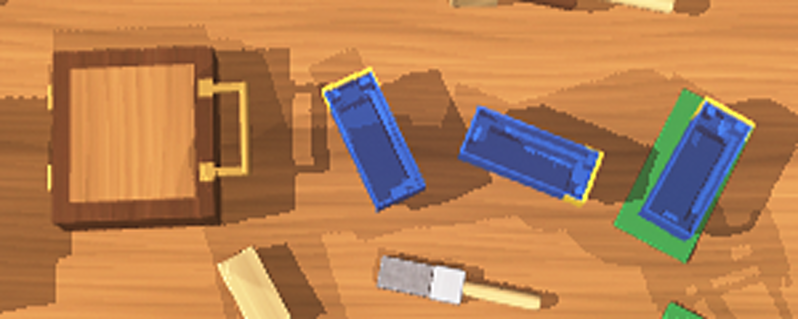

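The crop confirms it: the small green mat is under the right tote. The yellow ends are at (270,180), (361,218) and (414,191) in the full picture. Next I measure the case and the brass bar in both views.

Run:
```python
from h import *
t=snapshot("top");s=snapshot("side")
for n,im,(x0,y0,x1,y1) in(("top",t,(205,165,250,235)),("side",s,(195,220,265,265))):
    h=cv2.cvtColor(im,cv2.COLOR_RGB2HSV)[y0:y1,x0:x1]
    m=cv2.inRange(h,(20,120,130),(34,255,255))
    for c,a,p in blobs(m,8): print(n,c+[x0,y0],a,(p.min(0)+[x0,y0]),(p.max(0)+[x0,y0]))
h=cv2.cvtColor(t,cv2.COLOR_RGB2HSV)
print(h[198,225:240].tolist()); print(h[202,212:228].tolist())
a=cv2.resize(t[160:245,150:245,::-1],None,fx=4.2,fy=6,interpolation=cv2.INTER_CUBIC)
b=cv2.resize(s[215:325,140:270,::-1],None,fx=3,fy=510/110,interpolation=cv2.INTER_CUBIC)
cv2.imwrite("pics/crop2.png",np.hstack([a,b])[:600,:800])
```

```text
top [230.9 196.3] 37 [230 181] [231 214]
side [240.2 240.4] 8 [239 239] [242 242]
[[13, 165, 125], [13, 165, 124], [13, 161, 125], [13, 164, 123], [12, 159, 117], [16, 166, 189], [23, 151, 255], [18, 168, 211], [17, 167, 136], [12, 159, 101], [13, 159, 125], [13, 162, 126], [13, 161, 125], [13, 161, 125], [13, 162, 124]]
[[14, 166, 187], [11, 164, 131], [10, 164, 118], [11, 164, 120], [10, 164, 121], [11, 163, 119], [11, 163, 117], [10, 167, 127], [12, 159, 72], [12, 163, 69], [12, 156, 80], [13, 162, 134], [13, 164, 129], [13, 163, 128], [13, 163, 127], [13, 163, 128]]
```

View pics/crop2.png

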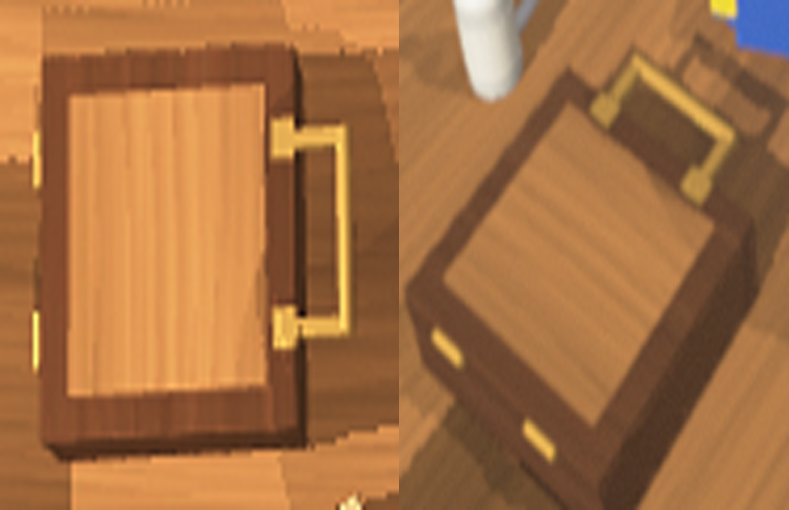

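The crop shows the bar in the top view running from (231,181) to (232,215), and in the side view from (218,228) to (251,243). The hinge tabs are at about (158,186) and (158,216).

```bash
cat >> h.py <<'E'
def tri(a,b):
    p,d=ray("top",a);q,e=ray("side",b);d=d[0];e=e[0]
    s=np.linalg.lstsq(np.c_[d,-e],q-p,rcond=None)[0];A=p+s[0]*d;B=q+s[1]*e
    return ((A+B)/2).round(4),np.linalg.norm(A-B).round(4)
E
python3 - <<'E'
from h import *
e1=tri((230.7,181.3),(218.3,228));e2=tri((231.8,214.7),(250.6,243.3));print(e1,e2,(e1[0]+e2[0])/2)
for z in(.06,.07):
  for uv in((159.6,169.2),(219.4,167),(160,232.9),(221,232),(158.8,201)): print(z,uv,plane("top",uv,z).round(4))
c=(e1[0]+e2[0])/2+[0,0,.10]
# rows if yaw stays 0.306 then after spin to 0.0
from h import toolmove
o=sensors.get_obs();print(o['tool_pos'],c)
E
```

```text
(array([0.5977, 0.1601, 0.0689]), np.float64(0.0002)) (array([0.4876, 0.1524, 0.0723]), np.float64(0.0005)) [0.54265 0.15625 0.0706 ]
0.06 (159.6, 169.2) [[0.6374 0.3951]]
0.06 (219.4, 167) [[0.648  0.1998]]
0.06 (160, 232.9) [[0.427  0.3799]]
0.06 (221, 232) [[0.4332 0.1859]]
0.06 (158.8, 201) [[0.5309 0.3906]]
0.07 (159.6, 169.2) [[0.6344 0.3924]]
0.07 (219.4, 167) [[0.6449 0.1985]]
0.07 (160, 232.9) [[0.4254 0.3773]]
0.07 (221, 232) [[0.4316 0.1846]]
0.07 (158.8, 201) [[0.5286 0.388 ]]
[ 0.16553935 -0.52427214  0.22993671] [0.54265 0.15625 0.1706 ]
```

>>> arm_command:
  plan:
    - {"spin": 1,"grip": 0.4,"slide": [0,0,0]}
    - {"spin": 1,"grip": 0.4,"slide": [0,0,0]}
    - {"spin": 0.8,"grip": 0.4,"slide": [0,0,0]}
    - {"slide": [0.06,-0.094,0],"spin": 0,"grip": 0.4}
    - {"slide": [0.06,-0.094,0],"spin": 0,"grip": 0.4}
    - {"slide": [0.06,-0.094,0],"spin": 0,"grip": 0.4}
    - {"slide": [0.06,-0.094,0],"spin": 0,"grip": 0.4}
    - {"slide": [0.06,-0.094,0],"spin": 0,"grip": 0.4}
    - {"slide": [0.06,-0.094,0],"spin": 0,"grip": 0.4}
    - {"slide": [0.06,-0.094,0],"spin": 0,"grip": 0.4}

```text
time: 1.5
tool_pos: [0.3555, -0.1816, 0.2306]
ee_rot: [3.141, -0.001, 0.061]
wrist_force: [1.1, -0.2, -0.4]
width: 0.0279
finger_force: 0.0
```

>>> arm_command:
  plan:
    - {"slide": [0.06,-0.094,0],"spin": 0,"grip": 0.4}
    - {"slide": [0.06,-0.094,0],"spin": 0,"grip": 0.4}
    - {"slide": [0.06,-0.094,0],"spin": 0,"grip": 0.4}
    - {"slide": [0.06,-0.094,0],"spin": 0,"grip": 0.4}
    - {"slide": [0.06,-0.094,0],"spin": 0,"grip": 0.4}
    - {"slide": [0.06,-0.094,0],"spin": 0,"grip": 0.4}
    - {"slide": [0,0,0],"spin": 0,"grip": 0.4}
    - {"slide": [0,0,0],"spin": 0,"grip": 0.4}

```text
time: 2.5
tool_pos: [0.517, 0.109, 0.2301]
ee_rot: [3.141, 0.001, 0.062]
wrist_force: [0.1, -0.9, -1.0]
width: 0.0281
finger_force: 0.0
```

```bash
cat >> h.py <<'E'
def go(x,y,z,yaw):
    "print spin units first, then slide (after the spin) to TCP target"
    o=sensors.get_obs();y0=o['ee_rot'][2];d=(yaw-y0+np.pi)%(2*np.pi)-np.pi
    w=np.array([x,y,z])-o['tool_pos'];s=R.from_euler('xyz',[np.pi,0,yaw]).inv().apply(w)/.5
    print('t',round(o['time'],1),'pos',o['tool_pos'].round(4),'yaw',round(y0,3),'w',round(o['width'],4),'ff',round(o['finger_force'],1),'q1,q6',o['joint_positions'][[0,5]].round(2),'| spin',round(-np.degrees(d)/5,2),'slide',s.round(4),'dist',np.linalg.norm(s).round(3))
E
python3 - <<'E'
from h import *
go(.5427,.156,.077,.061)
E
```

```text
t 2.5 pos [0.517  0.109  0.2301] yaw 0.062 w 0.0281 ff 0.0 q1,q6 [0.1  1.61] | spin 0.01 slide [ 0.0571 -0.0908  0.3063] dist 0.325
```

>>> arm_command:
  plan:
    - {"slide": [0.057,-0.091,0],"spin": 0,"grip": 0.4}
    - {"slide": [0,0,0.1],"spin": 0,"grip": 0.4}
    - {"slide": [0,0,0.1],"spin": 0,"grip": 0.4}
    - {"slide": [0,0,0.05],"spin": 0,"grip": 0.4}
    - {"slide": [0,0,0.04],"spin": 0,"grip": 0.4}
    - {"slide": [0,0,0.016],"spin": 0,"grip": 0.4}
    - {"slide": [0,0,0],"spin": 0,"grip": 0.4}
    - {"slide": [0,0,0],"spin": 0,"grip": 1}
    - {"slide": [0,0,0],"spin": 0,"grip": 1}
    - {"slide": [0,0,0],"spin": 0,"grip": 1}

```text
time: 3.75
tool_pos: [0.5438, 0.1555, 0.0787]
ee_rot: [3.139, -0.002, 0.061]
wrist_force: [-0.3, -4.0, 2.8]
width: 0.0111
finger_force: 30.0
```

Run:
```python
from h import *
go(.5427,.156,.077,.061)
# arc waypoints (tool -y = along, -z = up), from theta0
th0=np.arcsin(.0106/.233); th=np.linspace(th0,1.80,21)
p=.233*np.c_[1-np.cos(th),np.sin(th)]; print((np.diff(p,axis=0)/.5).round(3).tolist())
```

```text
t 3.8 pos [0.5438 0.1555 0.0787] yaw 0.061 w 0.0111 ff 30.0 q1,q6 [0.18 1.69] | spin 0.0 slide [-0.0022 -0.0011  0.0035] dist 0.004
[[0.004, 0.041], [0.007, 0.04], [0.011, 0.039], [0.014, 0.038], [0.017, 0.037], [0.021, 0.035], [0.024, 0.033], [0.026, 0.031], [0.029, 0.029], [0.031, 0.026], [0.034, 0.023], [0.036, 0.02], [0.037, 0.017], [0.039, 0.014], [0.04, 0.01], [0.04, 0.007], [0.041, 0.003], [0.041, -0.0], [0.041, -0.004], [0.04, -0.008]]
```

>>> arm_command:
  plan:
    - {"slide": [0,-0.004,-0.041],"spin": 0,"grip": 1}
    - {"slide": [0,-0.007,-0.04],"spin": 0,"grip": 1}
    - {"slide": [0,-0.011,-0.039],"spin": 0,"grip": 1}
    - {"slide": [0,-0.014,-0.038],"spin": 0,"grip": 1}
    - {"slide": [0,-0.017,-0.037],"spin": 0,"grip": 1}
    - {"slide": [0,-0.021,-0.035],"spin": 0,"grip": 1}
    - {"slide": [0,-0.024,-0.033],"spin": 0,"grip": 1}
    - {"slide": [0,-0.026,-0.031],"spin": 0,"grip": 1}
    - {"slide": [0,-0.029,-0.029],"spin": 0,"grip": 1}
    - {"slide": [0,0,0],"spin": 0,"grip": 1}

```text
time: 5.0
tool_pos: [0.5398, 0.2266, 0.2463]
ee_rot: [3.129, -0.008, 0.056]
wrist_force: [-2.9, -18.6, 16.9]
width: 0.0112
finger_force: 30.0
```

Run:
```python
import numpy as np
th=np.linspace(.85,1.8,12); p=.233*np.c_[1-np.cos(th),np.sin(th)]
p=np.vstack([[.0765,.1615],p]); print((np.diff(p,axis=0)/.5).round(3).tolist())
```

```text
[[0.005, 0.027], [0.031, 0.025], [0.033, 0.022], [0.035, 0.019], [0.037, 0.016], [0.038, 0.013], [0.039, 0.01], [0.04, 0.006], [0.04, 0.003], [0.04, -0.001], [0.04, -0.004], [0.04, -0.007]]
```

>>> arm_command:
  plan:
    - {"slide": [0,-0.005,-0.027],"spin": 0,"grip": 1}
    - {"slide": [0,-0.031,-0.025],"spin": 0,"grip": 1}
    - {"slide": [0,-0.033,-0.022],"spin": 0,"grip": 1}
    - {"slide": [0,-0.035,-0.019],"spin": 0,"grip": 1}
    - {"slide": [0,-0.037,-0.016],"spin": 0,"grip": 1}
    - {"slide": [0,-0.038,-0.013],"spin": 0,"grip": 1}
    - {"slide": [0,-0.039,-0.01],"spin": 0,"grip": 1}
    - {"slide": [0,-0.04,-0.006],"spin": 0,"grip": 1}
    - {"slide": [0,-0.04,-0.003],"spin": 0,"grip": 1}
    - {"slide": [0,0,0],"spin": 0,"grip": 1}

```text
time: 6.25
tool_pos: [0.5305, 0.3839, 0.3104]
ee_rot: [-3.139, -0.005, 0.063]
wrist_force: [5.9, 0.1, 3.2]
width: 0.0111
finger_force: 30.0
```

>>> arm_command:
  plan:
    - {"slide": [0,-0.04,0.001],"spin": 0,"grip": 1}
    - {"slide": [0,-0.04,0.004],"spin": 0,"grip": 1}
    - {"slide": [0,-0.02,0.003],"spin": 0,"grip": 1}
    - {"slide": [0,0,0],"spin": 0,"grip": 1}

```text
time: 6.75
tool_pos: [0.5272, 0.4334, 0.3053]
ee_rot: [-3.14, -0.003, 0.062]
wrist_force: [5.9, 0.7, 1.9]
width: 0.0114
finger_force: 30.0
```

>>> arm_command:
  plan:
    - {"slide": [0,-0.016,0.004],"spin": 0,"grip": 1}
    - {"slide": [0,-0.014,0.004],"spin": 0,"grip": 1}
    - {"slide": [0,0,0],"spin": 0,"grip": 0.4}
    - {"slide": [0,0,0],"spin": 0,"grip": 0.4}
    - {"slide": [0,0,-0.06],"spin": 0,"grip": 0.4}
    - {"slide": [0,0,-0.06],"spin": 0,"grip": 0.4}
    - {"slide": [0,0.1,0],"spin": 0,"grip": -0.9}
    - {"slide": [0,0.1,0],"spin": 0,"grip": -0.9}
    - {"slide": [-0.1,0,0],"spin": 0,"grip": -0.9}
    - {"slide": [-0.1,0,0],"spin": 0,"grip": -0.9}

```text
time: 8.0
tool_pos: [0.4301, 0.3395, 0.3607]
ee_rot: [-3.142, 0.002, 0.06]
wrist_force: [-0.3, 0.4, 0.3]
width: 0.0647
finger_force: 0.0
```

>>> arm_command:
  plan:
    - {"slide": [0,0.12,0],"spin": -1,"grip": -0.9}
    - {"slide": [0,0.12,0],"spin": -1,"grip": -0.9}
    - {"slide": [0,0.12,0],"spin": -1,"grip": -0.9}
    - {"slide": [-0.1,0,0],"spin": -1,"grip": -0.9}
    - {"slide": [0,0,0],"spin": -1,"grip": -0.9}
    - {"slide": [0,0,0],"spin": -1,"grip": -0.9}

```text
time: 8.75
tool_pos: [0.4095, 0.1468, 0.3616]
ee_rot: [-3.141, -0.0, 0.588]
wrist_force: [-0.0, 0.9, -0.3]
width: 0.0892
finger_force: 0.0
```

Run:
```python
from h import *
go(.5,.2,.2,.06+np.pi/2)
t=snapshot("top");s=snapshot("side")
a=cv2.resize(t[150:250,120:250,::-1],None,fx=4,fy=5,interpolation=cv2.INTER_CUBIC)
b=cv2.resize(s[180:340,130:270,::-1],None,fx=1.95,fy=500/160,interpolation=cv2.INTER_CUBIC)
cv2.imwrite("pics/open.png",np.hstack([a,b]))
```

```text
t 8.8 pos [0.4095 0.1468 0.3616] yaw 0.588 w 0.0892 ff 0.0 q1,q6 [0.21 1.2 ] | spin -11.95 slide [0.0953 0.187  0.3232] dist 0.385
```

View pics/open.png

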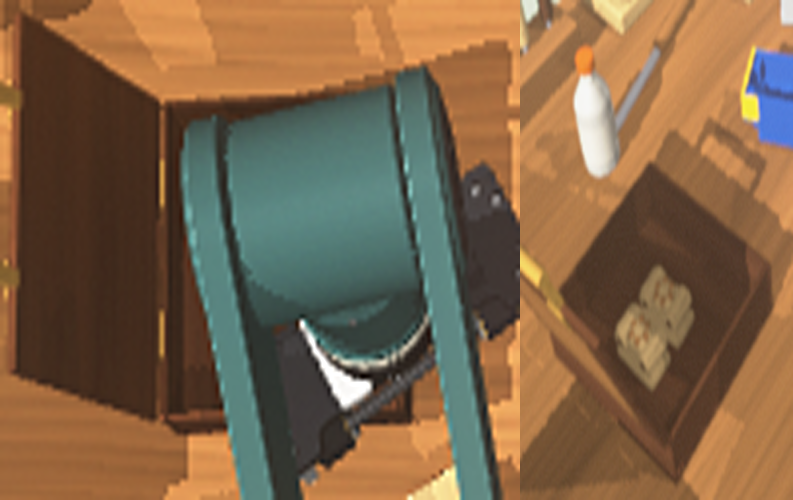

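The lid rests open. The side view shows two corbels near the middle of the case. I move the arm aside for a clear top view.

>>> arm_command:
  plan:
    - {"slide": [-0.07,0.1,0],"spin": 0,"grip": -0.9}
    - {"slide": [-0.07,0.1,0],"spin": 0,"grip": -0.9}
    - {"slide": [-0.07,0.1,0],"spin": 0,"grip": -0.9}
    - {"slide": [-0.07,0.1,0],"spin": -1,"grip": -0.9}
    - {"slide": [0,0,0],"spin": -1,"grip": -0.9}
    - {"slide": [0,0,0],"spin": -1,"grip": -0.9}
    - {"slide": [0,0,0],"spin": -1,"grip": -0.9}
    - {"slide": [0,0,0],"spin": -1,"grip": -0.9}
    - {"slide": [0,0,0],"spin": -1,"grip": -0.9}
    - {"slide": [0,0,0],"spin": -1,"grip": -0.9}

```text
time: 10.1
tool_pos: [0.4043, -0.0966, 0.3613]
ee_rot: [-3.141, -0.0, 1.198]
wrist_force: [-0.7, 0.0, -0.7]
width: 0.0893
finger_force: 0.0
```

Run:
```python
from h import *
go(.5,.2,.2,.06+np.pi/2)
t=snapshot("top");s=snapshot("side")
a=cv2.resize(t[160:240,150:240,::-1],None,fx=5,fy=6,interpolation=cv2.INTER_CUBIC)
b=cv2.resize(s[230:320,155:230,::-1],None,fx=4.5,fy=480/90,interpolation=cv2.INTER_CUBIC)
cv2.imwrite("pics/open2.png",np.hstack([a,b]))
```

```text
t 10.1 pos [ 0.4043 -0.0966  0.3613] yaw 1.198 w 0.0893 ff 0.0 q1,q6 [-0.37  0.  ] | spin -4.96 slide [0.5807 0.2267 0.3225] dist 0.702
```

View pics/open2.png

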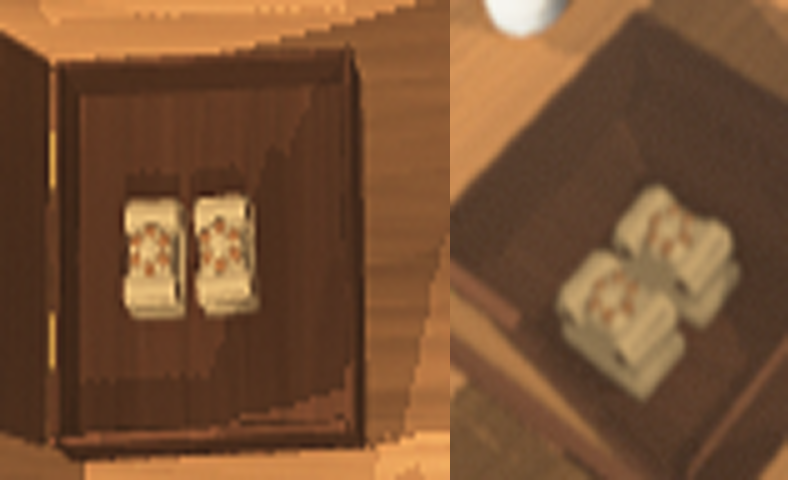

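Two corbels, at about (180,203) and (195,202) in the top view, both upright and parallel to the hinge. Now I measure them and the totes.

```bash
cat >> h.py <<'E'
def boxpose(m,L,W,z0,z1):
    "pose of an upright box from its mask in the top view: minAreaRect angle, hull centroid with height bias removed"
    hull=cv2.convexHull(m.astype(np.float32)).reshape(-1,2)
    P=plane("top",hull,z1).astype(np.float32)
    (c,wh,a)=cv2.minAreaRect(P);a=np.radians(a)+(np.pi/2 if wh[1]>wh[0] else 0)
    def cen(h):
        M=cv2.moments(h.astype(np.float32).reshape(-1,1,2));return np.array([M['m10'],M['m01']])/M['m00']
    c=np.array(c);tgt=cen(hull)
    for _ in range(4):
        q=np.array([[i*L/2,j*W/2] for i in(-1,1) for j in(-1,1)])@np.array([[np.cos(a),np.sin(a)],[-np.sin(a),np.cos(a)]])+c
        h=cv2.convexHull(proj("top",np.vstack([np.c_[q,np.full(4,z)] for z in(z0,z1)])).astype(np.float32)).reshape(-1,2)
        c=c+plane("top",tgt,z1)[0]-plane("top",cen(h),z1)[0]
    return c,a,wh
def corbels(t):
    h=cv2.cvtColor(t,cv2.COLOR_RGB2HSV);x0,y0=155,168
    m=cv2.inRange(h,(8,30,150),(35,140,255))[y0:232,x0:222]
    for c,a,p in blobs(m,40):
        q=boxpose(p+[x0,y0],.06,.034,.006,.046);print('corbel',(c+[x0,y0]),a,q[0].round(4),'ang',np.degrees(q[1]).round(1),np.round(q[2],3))
def totes(t,zb=0.):
    k=masks(t);u=cv2.morphologyEx(k['blue']|k['yel'],cv2.MORPH_CLOSE,np.ones((3,3)))
    ys=[c for c,a,p in blobs(k['yel'],8)]
    for c,a,p in blobs(u,500):
        if a>1400: continue
        z=.004 if c[0]>380 else zb
        q=boxpose(p,.16,.064,.034+z,.064+z);yl=[y for y in ys if np.hypot(*(y-c))<40]
        d=plane("top",yl[0],.064)[0]-q[0] if yl else [0,0]
        ang=q[1]
        if np.dot(d,[np.cos(ang),np.sin(ang)])<0: ang+=np.pi
        print('tote',c,a,q[0].round(4),'yaw of yellow',np.degrees(ang).round(1)%360,np.round(q[2],3))
E
python3 - <<'E'
from h import *
t=snapshot("top");corbels(t);totes(t)
for uv in((159.9,170),(160.5,233)): print(plane("top",uv,.06))
E
```

```text
corbel [180.4 203.1] 170 [0.5338 0.3273] ang 3.4 [0.064 0.036]
corbel [194.1 202.2] 156 [0.5374 0.2822] ang 2.8 [0.061 0.036]
tote [278.5 199.9] 926 [0.5439 0.0052] yaw of yellow 26.4 [0.164 0.068]
tote [401.7 212.9] 1093 [ 0.5068 -0.3914] yaw of yellow 330.6 [0.07  0.169]
tote [489.  216.9] 863 [ 0.5058 -0.668 ] yaw of yellow 0.2 [0.13  0.114]
[[0.63468623 0.39394476]]
[[0.42666544 0.3782917 ]]
```

>>> arm_command:
  plan:
    - {"slide": [0,0,0],"spin": -1,"grip": -0.9}
    - {"slide": [0,0,0],"spin": -1,"grip": -0.9}
    - {"slide": [0,0,0],"spin": -1,"grip": -0.9}
    - {"slide": [0,0,0],"spin": -1,"grip": -0.9}
    - {"slide": [0,0,0],"spin": -1,"grip": -0.9}
    - {"slide": [0.1,0.03,0],"spin": 0,"grip": -0.9}
    - {"slide": [0.1,0.03,0],"spin": 0,"grip": -0.9}
    - {"slide": [0.1,0.03,0],"spin": 0,"grip": -0.9}
    - {"slide": [0.1,0.03,0],"spin": 0,"grip": -0.9}
    - {"slide": [0.1,0.03,0],"spin": 0,"grip": -0.9}

```text
time: 11.5
tool_pos: [0.4639, 0.159, 0.3614]
ee_rot: [-3.142, 0.0, 1.63]
wrist_force: [0.2, 0.1, -0.3]
width: 0.0891
finger_force: 0.0
```

Run:
```python
from h import *
go(.5374,.2822,.038,np.radians(93.3))
```

```text
t 11.5 pos [0.4639 0.159  0.3614] yaw 1.63 w 0.0891 ff 0.0 q1,q6 [0.21 0.16] | spin 0.02 slide [0.2376 0.1609 0.6468] dist 0.708
```

>>> arm_command:
  plan:
    - {"slide": [0.08,0.054,0],"spin": 0,"grip": -0.9}
    - {"slide": [0.08,0.054,0],"spin": 0,"grip": -0.9}
    - {"slide": [0.078,0.053,0],"spin": 0,"grip": -0.9}
    - {"slide": [0,0,0.1],"spin": 0,"grip": -0.9}
    - {"slide": [0,0,0.1],"spin": 0,"grip": -0.9}
    - {"slide": [0,0,0.1],"spin": 0,"grip": -0.9}
    - {"slide": [0,0,0.1],"spin": 0,"grip": -0.9}
    - {"slide": [0,0,0],"spin": 0,"grip": -0.9}

```text
time: 12.5
tool_pos: [0.5337, 0.2797, 0.1556]
ee_rot: [-3.13, 0.004, 1.631]
wrist_force: [0.4, -0.2, -0.1]
width: 0.0891
finger_force: 0.0
```

Run:
```python
from h import *
go(.5374,.2822,.038,np.radians(93.3))
```

```text
t 12.5 pos [0.5337 0.2797 0.1556] yaw 1.631 w 0.0891 ff 0.0 q1,q6 [0.39 0.33] | spin 0.03 slide [0.0046 0.0077 0.2352] dist 0.235
```

>>> arm_command:
  plan:
    - {"slide": [0.004,0.007,0.08],"spin": 0,"grip": -0.9}
    - {"slide": [0,0,0.08],"spin": 0,"grip": -0.9}
    - {"slide": [0,0,0.05],"spin": 0,"grip": -0.9}
    - {"slide": [0,0,0.024],"spin": 0,"grip": -0.9}
    - {"slide": [0,0,0],"spin": 0,"grip": -0.9}
    - {"slide": [0,0,0],"spin": 0,"grip": 1}
    - {"slide": [0,0,0],"spin": 0,"grip": 1}
    - {"slide": [0,0,0],"spin": 0,"grip": 1}

```text
time: 13.5
tool_pos: [0.5418, 0.2854, 0.0706]
ee_rot: [3.132, -0.005, 1.633]
wrist_force: [-8.7, -10.0, 72.9]
width: 0.0634
finger_force: 35.8
```

Run:
```python
from h import *
go(.5374,.2822,.2,np.radians(93.3))
```

```text
t 13.5 pos [0.5418 0.2854 0.0706] yaw 1.633 w 0.0634 ff 35.8 q1,q6 [0.39 0.33] | spin 0.05 slide [-0.0058 -0.0092 -0.2588] dist 0.259
```

>>> arm_command:
  plan:
    - {"slide": [0,0,-0.06],"spin": 0,"grip": 1}
    - {"slide": [0,0,0],"spin": 0,"grip": 1}

```text
time: 13.75
tool_pos: [0.5443, 0.2848, 0.0821]
ee_rot: [3.129, -0.004, 1.631]
wrist_force: [0.5, -0.2, -0.4]
width: 0.0429
finger_force: 0.0
```

Run:
```python
from h import *
go(.5374,.2822,.038,np.radians(93.3)); print(sensors.get_obs()['wrist_force'])
t=snapshot("top");s=snapshot("side")
a=cv2.resize(t[150:250,150:250,::-1],None,fx=4,fy=5,interpolation=cv2.INTER_CUBIC)
b=cv2.resize(s[160:320,130:290,::-1],None,fx=2.5,fy=500/160,interpolation=cv2.INTER_CUBIC)
cv2.imwrite("pics/g1.png",np.hstack([a,b]))
```

```text
t 13.8 pos [0.5443 0.2848 0.0821] yaw 1.631 w 0.0429 ff 0.0 q1,q6 [0.39 0.33] | spin 0.03 slide [-0.0045 -0.0142  0.0883] dist 0.09
[ 0.4524992  -0.24962611 -0.35076113]
```

View pics/g1.png

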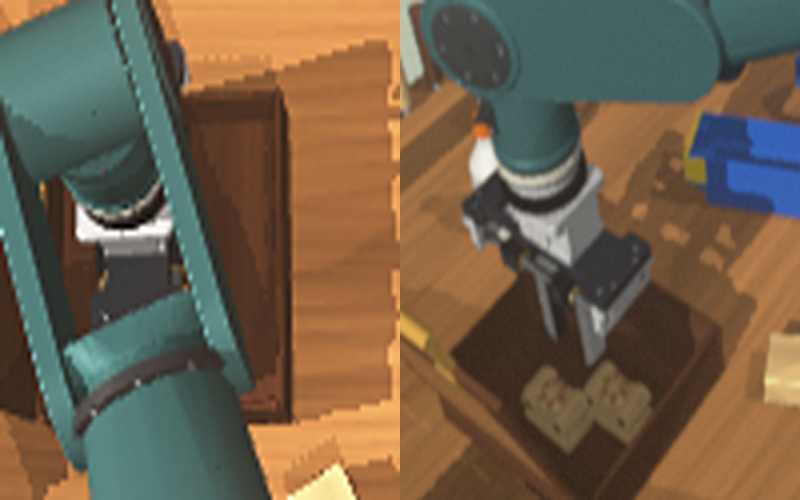

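The side view shows the corbel I aimed at has moved about 4–5 cm towards the robot; it is now at about side px (219,288). I back off and measure again.

>>> arm_command:
  plan:
    - {"slide": [0,0,-0.1],"spin": 0,"grip": -0.9}
    - {"slide": [0,0,-0.1],"spin": 0,"grip": -0.9}
    - {"slide": [-0.1,0,0],"spin": 0,"grip": -0.9}
    - {"slide": [-0.1,0,0],"spin": 0,"grip": -0.9}
    - {"slide": [-0.1,0,0],"spin": 0,"grip": -0.9}
    - {"slide": [-0.1,0,0],"spin": 0,"grip": -0.9}
    - {"slide": [-0.1,0,0],"spin": 0,"grip": -0.9}
    - {"slide": [-0.1,0,0],"spin": 0,"grip": -0.9}

```text
time: 14.85
tool_pos: [0.5581, -0.018, 0.172]
ee_rot: [-3.137, -0.001, 1.632]
wrist_force: [-0.1, 0.0, 0.0]
width: 0.089
finger_force: 0.0
```

Run:
```python
from h import *
go(.5374,.2822,.038,np.radians(93.3))
t=snapshot("top");s=snapshot("side");corbels(t)
a=cv2.resize(t[160:240,150:240,::-1],None,fx=5,fy=6,interpolation=cv2.INTER_CUBIC)
b=cv2.resize(s[230:320,155:230,::-1],None,fx=4.5,fy=480/90,interpolation=cv2.INTER_CUBIC)
cv2.imwrite("pics/open3.png",np.hstack([a,b]))
```

```text
t 14.8 pos [ 0.5581 -0.018   0.172 ] yaw 1.632 w 0.089 ff 0.0 q1,q6 [-0.13 -0.19] | spin 0.04 slide [ 0.6017 -0.0067  0.268 ] dist 0.659
corbel [180.1 201.8] 144 [0.5373 0.3281] ang 3.4 [0.057 0.036]
corbel [191.5 216.1] 143 [0.4897 0.2882] ang 2.9 [0.06  0.036]
```

View pics/open3.png

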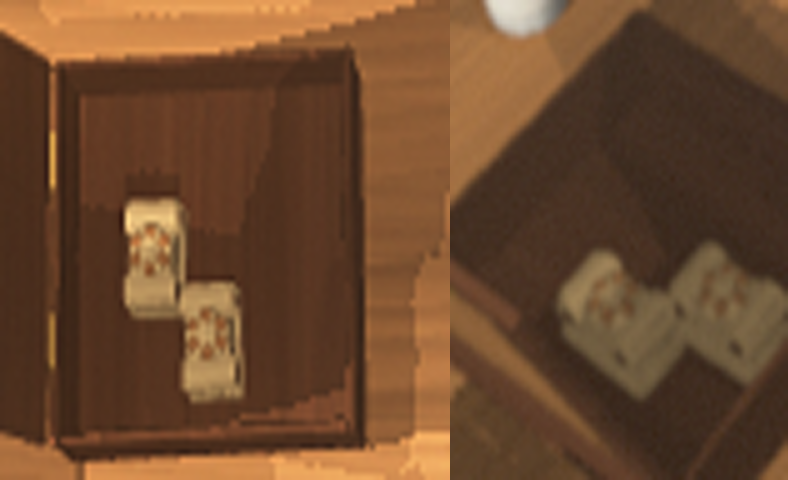

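Run:
```python
from h import *
go(.5355,.328,.12,np.radians(93.3))
```

```text
t 14.9 pos [ 0.5582 -0.0209  0.1719] yaw 1.626 w 0.0891 ff 0.0 q1,q6 [-0.14 -0.19] | spin -0.03 slide [ 0.6993 -0.0052  0.1038] dist 0.707
```

>>> arm_command:
  plan:
    - {"slide": [0.1,-0.001,0],"spin": 0,"grip": -0.9}
    - {"slide": [0.1,-0.001,0],"spin": 0,"grip": -0.9}
    - {"slide": [0.1,-0.001,0],"spin": 0,"grip": -0.9}
    - {"slide": [0.1,-0.001,0],"spin": 0,"grip": -0.9}
    - {"slide": [0.1,-0.001,0],"spin": 0,"grip": -0.9}
    - {"slide": [0.1,0,0],"spin": 0,"grip": -0.9}
    - {"slide": [0.1,0,0],"spin": 0,"grip": -0.9}
    - {"slide": [0,0,0.1],"spin": 0,"grip": -0.9}
    - {"slide": [0,0,0],"spin": 0,"grip": -0.9}

```text
time: 16.08
tool_pos: [0.5305, 0.3323, 0.1172]
ee_rot: [-3.128, 0.006, 1.634]
wrist_force: [-0.3, -0.6, 0.0]
width: 0.0895
finger_force: 0.0
```

Run:
```python
from h import *
go(.5355,.328,.038,np.radians(93.3))
s=snapshot("side")
cv2.imwrite("pics/gA.png",cv2.resize(s[180:320,130:270,::-1],None,fx=4,fy=4,interpolation=cv2.INTER_CUBIC))
```

```text
t 16.1 pos [0.5305 0.3323 0.1172] yaw 1.634 w 0.0895 ff 0.0 q1,q6 [0.47 0.41] | spin 0.06 slide [-0.0092  0.0094  0.1584] dist 0.159
```

View pics/gA.png

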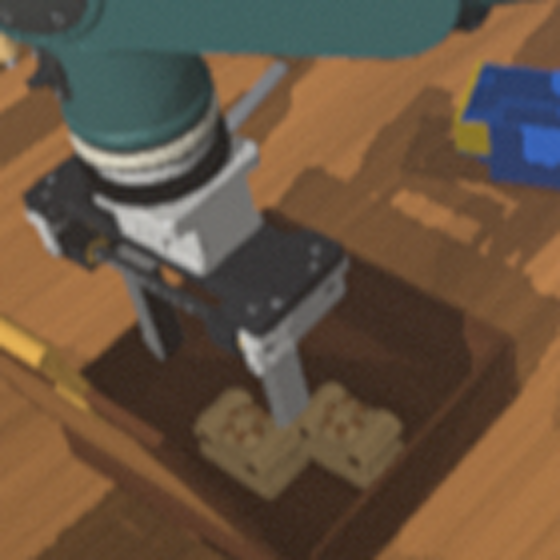

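Run:
```python
from h import *
print(proj("side",[[.5305,.3323,.092],[.5305,.3323,.03],[.5305+.051,.3323,.092],[.5305-.051,.3323,.092],[.5355,.328,.046],[.4897,.2882,.046]]).round(1))
print([tri((180.1,201.8),(130+242/4,180+428/4)),tri((191.5,215.5),(130+348/4,180+420/4))])
```

```text
[[186.8 275.7]
 [191.4 291.1]
 [172.3 265.7]
 [201.9 286.3]
 [190.1 285.1]
 [214.9 283.5]]
[(array([0.5354, 0.3274, 0.0373]), np.float64(0.0023)), (array([0.488 , 0.2858, 0.0389]), np.float64(0.0027))]
```

The projected fingertips match the picture, so the estimate for this corbel holds. Going down.

>>> arm_command:
  plan:
    - {"slide": [-0.009,0.009,0],"spin": 0,"grip": -0.9}
    - {"slide": [0,0,0.06],"spin": 0,"grip": -0.9}
    - {"slide": [0,0,0.04],"spin": 0,"grip": -0.9}
    - {"slide": [0,0,0],"spin": 0,"grip": -0.9}

```text
time: 16.62
tool_pos: [0.5389, 0.3276, 0.0731]
ee_rot: [-3.139, 0.001, 1.631]
wrist_force: [-0.3, -0.2, 0.2]
width: 0.0896
finger_force: 0.0
```

Run:
```python
from h import *
go(.5355,.328,.038,np.radians(93.3))
```

```text
t 16.6 pos [0.5389 0.3276 0.0731] yaw 1.631 w 0.0896 ff 0.0 q1,q6 [0.46 0.4 ] | spin 0.03 slide [ 0.0013 -0.0068  0.0702] dist 0.071
```

>>> arm_command:
  plan:
    - {"slide": [0.001,-0.006,0.03],"spin": 0,"grip": -0.9}
    - {"slide": [0,0,0.03],"spin": 0,"grip": -0.9}
    - {"slide": [0,0,0.01],"spin": 0,"grip": -0.9}
    - {"slide": [0,0,0],"spin": 0,"grip": -0.9}
    - {"slide": [0,0,0],"spin": 0,"grip": 1}
    - {"slide": [0,0,0],"spin": 0,"grip": 1}
    - {"slide": [0,0,0],"spin": 0,"grip": 1}

```text
time: 17.5
tool_pos: [0.5367, 0.329, 0.0399]
ee_rot: [3.141, -0.0, 1.632]
wrist_force: [-0.5, 0.0, 0.4]
width: 0.0629
finger_force: 0.2
```

>>> arm_command:
  plan:
    - {"slide": [0,0,0],"spin": 0,"grip": 1}
    - {"slide": [0,0,0],"spin": 0,"grip": 1}
    - {"slide": [0,0,-0.05],"spin": 0,"grip": 1}
    - {"slide": [0,0,-0.08],"spin": 0,"grip": 1}
    - {"slide": [0,0,-0.08],"spin": 0,"grip": 1}
    - {"slide": [0,0,-0.08],"spin": 0,"grip": 1}
    - {"slide": [0,0,0],"spin": 0,"grip": 1}

```text
time: 18.38
tool_pos: [0.5384, 0.3298, 0.1891]
ee_rot: [3.133, -0.003, 1.632]
wrist_force: [-0.7, -0.2, -0.3]
width: 0.0596
finger_force: 29.9
```

Run:
```python
from h import *
go(.5439,.0052,.18,np.radians(116.4))
```

```text
t 18.4 pos [0.5384 0.3298 0.1891] yaw 1.632 w 0.0596 ff 29.9 q1,q6 [0.46 0.4 ] | spin -4.58 slide [-0.5865 -0.2789  0.0182] dist 0.65
```

>>> arm_command:
  plan:
    - {"slide": [0,0,0],"spin": -1,"grip": 1}
    - {"slide": [0,0,0],"spin": -1,"grip": 1}
    - {"slide": [0,0,0],"spin": -1,"grip": 1}
    - {"slide": [0,0,0],"spin": -1,"grip": 1}
    - {"slide": [0,0,0],"spin": -0.58,"grip": 1}
    - {"slide": [-0.073,-0.035,0],"spin": 0,"grip": 1}
    - {"slide": [-0.073,-0.035,0],"spin": 0,"grip": 1}
    - {"slide": [-0.073,-0.035,0],"spin": 0,"grip": 1}
    - {"slide": [-0.073,-0.035,0],"spin": 0,"grip": 1}
    - {"slide": [-0.073,-0.035,0],"spin": 0,"grip": 1}

```text
time: 19.62
tool_pos: [0.5383, 0.1251, 0.1819]
ee_rot: [-3.138, -0.001, 2.032]
wrist_force: [-0.1, -0.2, -1.0]
width: 0.0601
finger_force: 29.9
```

>>> arm_command:
  plan:
    - {"slide": [-0.073,-0.035,0],"spin": 0,"grip": 1}
    - {"slide": [-0.073,-0.035,0],"spin": 0,"grip": 1}
    - {"slide": [-0.073,-0.035,0],"spin": 0,"grip": 1}
    - {"slide": [0,0,0],"spin": 0,"grip": 1}
    - {"slide": [0,0,0],"spin": 0,"grip": 1}

```text
time: 20.25
tool_pos: [0.5404, 0.0055, 0.1829]
ee_rot: [-3.14, -0.002, 2.032]
wrist_force: [0.7, 0.3, -0.9]
width: 0.0597
finger_force: 29.9
```

Run:
```python
from h import *
go(.5439,.0052,.12,np.radians(116.4))
t=snapshot("top");s=snapshot("side");totes(t)
k=masks(s)
h=cv2.cvtColor(s,cv2.COLOR_RGB2HSV)
cv2.imwrite("pics/tA.png",cv2.resize(s[100:240,210:410,::-1],None,fx=4,fy=4,interpolation=cv2.INTER_CUBIC))
# predicted rim corners in side view
c=np.array([.5439,.0052]);a=np.radians(26.4)
q=np.array([[i*.08,j*.032] for i in(-1,1) for j in(-1,1)])@np.array([[np.cos(a),np.sin(a)],[-np.sin(a),np.cos(a)]])+c
print(((proj("side",np.c_[q,np.full(4,.064)])-[210,100])*4).round(0))
```

```text
t 20.2 pos [0.5404 0.0055 0.1829] yaw 2.032 w 0.0597 ff 29.9 q1,q6 [-0.1  -0.56] | spin 0.0 slide [-0.0036  0.006   0.1258] dist 0.126
tote [401.6 213. ] 1084 [ 0.5064 -0.3913] yaw of yellow 330.4 [0.07 0.17]
tote [339.1 208.3] 1071 [ 0.5186 -0.1899] yaw of yellow 248.8 [0.161 0.071]
tote [487.8 215.6] 1221 [ 0.505  -0.6653] yaw of yellow 0.7 [0.13  0.117]
[[354. 406.]
 [339. 467.]
 [142. 382.]
 [119. 441.]]
```

View pics/tA.png

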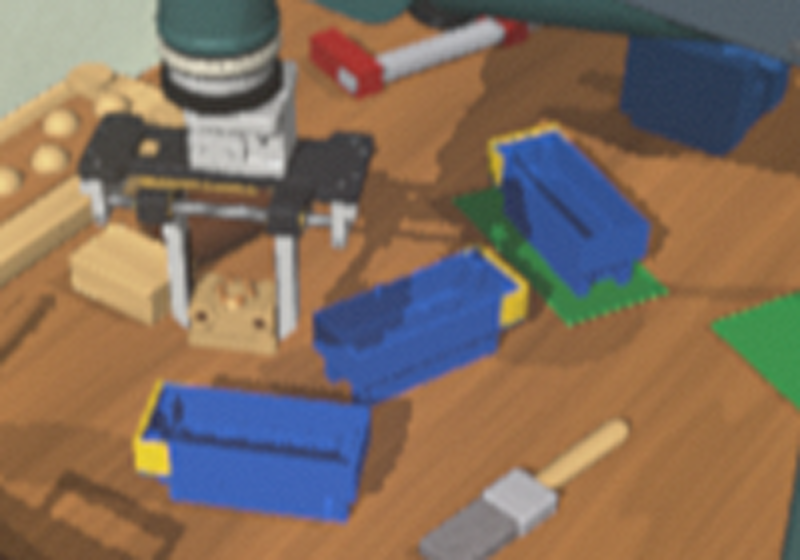

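Run:
```python
from h import *
f=lambda L,z:print(plane("side",np.array(L)/4+[210,100]-.4,z).round(4).tolist(),plane("side",np.mean(L,0)/4+[210,100]-.4,z).round(4))
f([(370,408),(345,460),(163,382),(135,432)],.064)
t=snapshot("top");k=masks(t);u=k['blue']|k['yel']
cv2.imwrite("pics/tops.png",cv2.resize(t[170:240,255:305,::-1],None,fx=8,fy=8,interpolation=cv2.INTER_CUBIC))
```

```text
[[0.4777, -0.0649], [0.4605, -0.0103], [0.6191, 0.0019], [0.6, 0.0551]] [[ 0.5384 -0.0045]]
```

View pics/tops.png

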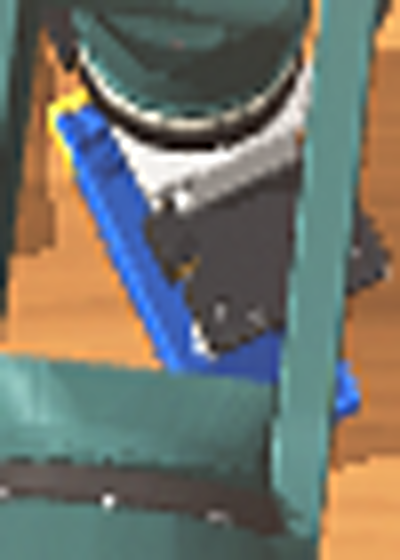

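Run:
```python
from h import *
totes(cv2.imread("pics/top0.png")[...,::-1].copy())
f=lambda L,z:print(plane("side",np.mean(L,0)/4+[210,100]-.4,z).round(4),plane("side",np.array(L)/4+[210,100]-.4,z).round(3).tolist())
f([(315,316),(483,250),(525,291)],.064)
f([(492,140),(555,125),(650,222),(575,258)],.068)
```

```text
tote [279.9 201.5] 1027 [0.5387 0.0006] yaw of yellow 25.7 [0.166 0.068]
tote [401.6 212.9] 1092 [ 0.5066 -0.3911] yaw of yellow 330.6 [0.07  0.169]
tote [339.1 208.1] 1077 [ 0.5196 -0.1898] yaw of yellow 249.2 [0.161 0.071]
[[ 0.5154 -0.215 ]] [[0.574, -0.126], [0.514, -0.274], [0.458, -0.248]]
[[ 0.5008 -0.3865]] [[0.591, -0.409], [0.558, -0.462], [0.42, -0.381], [0.445, -0.303]]
```

Run:
```python
from h import *
go(.5387,-.0015,.11,np.radians(115.7))
```

```text
t 20.4 pos [0.5408 0.0062 0.1839] yaw 2.034 w 0.0598 ff 29.9 q1,q6 [-0.09 -0.56] | spin 0.16 slide [-0.0121 -0.0105  0.1477] dist 0.149
```

>>> arm_command:
  plan:
    - {"slide": [0,0,0],"spin": 0.15,"grip": 1}
    - {"slide": [-0.012,-0.01,0.07],"spin": 0,"grip": 1}
    - {"slide": [0,0,0.07],"spin": 0,"grip": 1}
    - {"slide": [0,0,0],"spin": 0,"grip": 1}
    - {"slide": [0,0,0],"spin": 0,"grip": 1}

```text
time: 21.02
tool_pos: [0.5399, -0.0022, 0.1158]
ee_rot: [3.14, 0.001, 2.019]
wrist_force: [0.1, -0.5, 0.7]
width: 0.0599
finger_force: 29.9
```

Run:
```python
from h import *
go(.5387,-.0015,.041,np.radians(115.7))
s=snapshot("side")
cv2.imwrite("pics/tA2.png",cv2.resize(s[150:240,230:310,::-1],None,fx=6,fy=6,interpolation=cv2.INTER_CUBIC))
```

```text
t 21.0 pos [ 0.5399 -0.0022  0.1158] yaw 2.019 w 0.0599 ff 29.9 q1,q6 [-0.11 -0.56] | spin -0.0 slide [ 0.0024 -0.0016  0.1497] dist 0.15
```

View pics/tA2.png

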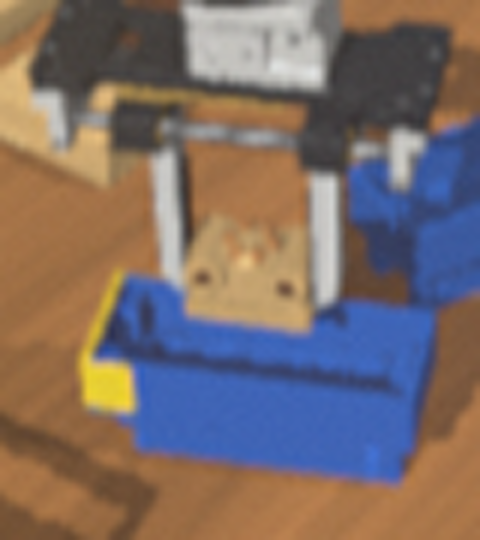

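The corbel hangs over the tote mouth, roughly centred, with the fingers at about (252,198) and (284,202). Lowering it.

>>> arm_command:
  plan:
    - {"slide": [0.002,-0.001,0.05],"spin": 0,"grip": 1}
    - {"slide": [0,0,0.04],"spin": 0,"grip": 1}
    - {"slide": [0,0,0.03],"spin": 0,"grip": 1}
    - {"slide": [0,0,0],"spin": 0,"grip": 1}

```text
time: 21.58
tool_pos: [0.5381, -0.0018, 0.0542]
ee_rot: [-3.141, -0.0, 2.019]
wrist_force: [0.5, 0.7, -0.1]
width: 0.0596
finger_force: 29.9
```

>>> arm_command:
  plan:
    - {"slide": [0,0,0.015],"spin": 0,"grip": 1}
    - {"slide": [0,0,0.01],"spin": 0,"grip": 1}
    - {"slide": [0,0,0],"spin": 0,"grip": 1}

```text
time: 21.95
tool_pos: [0.5381, -0.0019, 0.0417]
ee_rot: [-3.141, 0.0, 2.019]
wrist_force: [-0.2, 0.3, -0.7]
width: 0.0596
finger_force: 29.9
```

>>> arm_command:
  plan:
    - {"slide": [0,0,0.006],"spin": 0,"grip": 1}
    - {"slide": [0,0,0],"spin": 0,"grip": 1}
    - {"slide": [0,0,0],"spin": 0,"grip": -0.55}
    - {"slide": [0,0,0],"spin": 0,"grip": -0.55}
    - {"slide": [0,0,-0.05],"spin": 0,"grip": -0.55}
    - {"slide": [0,0,-0.1],"spin": 0,"grip": -0.55}
    - {"slide": [0,0,-0.1],"spin": 0,"grip": -0.55}
    - {"slide": [0,0,0],"spin": 0,"grip": -0.55}

```text
time: 22.95
tool_pos: [0.5413, -0.0021, 0.1699]
ee_rot: [3.132, 0.006, 2.019]
wrist_force: [-0.3, -0.1, 0.4]
width: 0.0732
finger_force: 0.0
```

Run:
```python
from h import *
go(.4905,.287,.15,np.radians(93.1)); corbels(snapshot("top"))
```

```text
t 22.9 pos [ 0.5413 -0.0021  0.1699] yaw 2.019 w 0.0732 ff 0.0 q1,q6 [-0.11 -0.56] | spin 4.51 slide [ 0.5829 -0.0701  0.0399] dist 0.588
corbel [191.5 215.7] 151 [0.4901 0.2881] ang 2.9 [0.06  0.036]
```

>>> arm_command:
  plan:
    - {"slide": [0,0,0],"spin": 1,"grip": -0.55}
    - {"slide": [0,0,0],"spin": 1,"grip": -0.55}
    - {"slide": [0,0,0],"spin": 1,"grip": -0.55}
    - {"slide": [0,0,0],"spin": 1,"grip": -0.55}
    - {"slide": [0,0,0],"spin": 0.5,"grip": -0.55}
    - {"slide": [0.097,-0.012,0],"spin": 0,"grip": -0.55}
    - {"slide": [0.097,-0.012,0],"spin": 0,"grip": -0.55}
    - {"slide": [0.097,-0.012,0],"spin": 0,"grip": -0.55}
    - {"slide": [0.097,-0.012,0],"spin": 0,"grip": -0.55}
    - {"slide": [0.097,-0.012,0],"spin": 0,"grip": -0.55}

```text
time: 24.25
tool_pos: [0.4934, 0.2397, 0.1616]
ee_rot: [-3.138, 0.001, 1.626]
wrist_force: [-0.3, -0.4, -0.2]
width: 0.073
finger_force: 0.0
```

>>> arm_command:
  plan:
    - {"slide": [0.097,-0.012,0],"spin": 0,"grip": -0.55}
    - {"slide": [0,0,0.08],"spin": 0,"grip": -0.55}
    - {"slide": [0,0,0],"spin": 0,"grip": -0.55}
    - {"slide": [0,0,0],"spin": 0,"grip": -0.55}

```text
time: 24.75
tool_pos: [0.4861, 0.2862, 0.1236]
ee_rot: [-3.14, 0.001, 1.625]
wrist_force: [0.8, -0.1, 0.7]
width: 0.073
finger_force: 0.0
```

Run:
```python
from h import *
go(.4905,.2875,.04,np.radians(93.1))
```

```text
t 24.8 pos [0.4861 0.2862 0.1236] yaw 1.625 w 0.073 ff 0.0 q1,q6 [0.43 0.38] | spin 0.01 slide [0.0021 0.009  0.1671] dist 0.167
```

>>> arm_command:
  plan:
    - {"slide": [0.002,0.008,0.05],"spin": 0,"grip": -0.55}
    - {"slide": [0,0,0.04],"spin": 0,"grip": -0.55}
    - {"slide": [0,0,0],"spin": 0,"grip": -0.55}

```text
time: 25.12
tool_pos: [0.49, 0.287, 0.0786]
ee_rot: [-3.14, 0.001, 1.625]
wrist_force: [1.0, -0.6, 0.7]
width: 0.073
finger_force: 0.0
```

Run:
```python
from h import *
go(.4905,.2875,.04,np.radians(93.1))
```

```text
t 25.1 pos [0.49   0.287  0.0786] yaw 1.625 w 0.073 ff 0.0 q1,q6 [0.43 0.38] | spin -0.0 slide [0.001  0.001  0.0771] dist 0.077
```

Going down in small steps, then checking the force before I close the fingers.

>>> arm_command:
  plan:
    - {"slide": [0,0,0.025],"spin": 0,"grip": -0.55}
    - {"slide": [0,0,0.01],"spin": 0,"grip": -0.55}
    - {"slide": [0,0,0],"spin": 0,"grip": -0.55}

```text
time: 25.5
tool_pos: [0.49, 0.2879, 0.0613]
ee_rot: [-3.141, 0.0, 1.626]
wrist_force: [0.0, 0.3, 0.6]
width: 0.0726
finger_force: 0.0
```

>>> arm_command:
  plan:
    - {"slide": [0,0,0.03],"spin": 0,"grip": -0.55}
    - {"slide": [0,0,0.013],"spin": 0,"grip": -0.55}
    - {"slide": [0,0,0],"spin": 0,"grip": -0.55}
    - {"slide": [0,0,0],"spin": 0,"grip": 1}
    - {"slide": [0,0,0],"spin": 0,"grip": 1}
    - {"slide": [0,0,0],"spin": 0,"grip": 1}
    - {"slide": [0,0,0],"spin": 0,"grip": 1}

```text
time: 26.38
tool_pos: [0.4904, 0.2881, 0.0403]
ee_rot: [3.141, -0.0, 1.626]
wrist_force: [-0.4, 0.1, 1.0]
width: 0.0597
finger_force: 29.9
```

>>> arm_command:
  plan:
    - {"slide": [0,0,-0.05],"spin": 0,"grip": 1}
    - {"slide": [0,0,-0.08],"spin": 0,"grip": 1}
    - {"slide": [0,0,-0.08],"spin": 0,"grip": 1}
    - {"slide": [0,0,-0.08],"spin": 0,"grip": 1}
    - {"slide": [0,0,0],"spin": 0,"grip": 1}

```text
time: 27.0
tool_pos: [0.4921, 0.2889, 0.1894]
ee_rot: [3.133, -0.003, 1.626]
wrist_force: [-0.1, 0.5, -1.4]
width: 0.0597
finger_force: 29.9
```

Run:
```python
from h import *
go(.5045,-.389,.19,np.radians(60.6))
t=snapshot("top");totes(t);corbels(t)
```

```text
t 27.0 pos [0.4921 0.2889 0.1894] yaw 1.626 w 0.0597 ff 29.9 q1,q6 [0.43 0.38] | spin 6.51 slide [-1.169e+00  6.872e-01 -1.100e-03] dist 1.356
tote [279.7 201.3] 782 [5.378e-01 4.000e-04] yaw of yellow 25.7 [0.166 0.065]
tote [402.  212.7] 1014 [ 0.5062 -0.3922] yaw of yellow 330.4 [0.067 0.169]
tote [339.  208.2] 1069 [ 0.5191 -0.1897] yaw of yellow 249.4 [0.16  0.072]
```

>>> arm_command:
  plan:
    - {"slide": [0,0,0],"spin": 1,"grip": 1}
    - {"slide": [0,0,0],"spin": 1,"grip": 1}
    - {"slide": [0,0,0],"spin": 1,"grip": 1}
    - {"slide": [0,0,0],"spin": 1,"grip": 1}
    - {"slide": [0,0,0],"spin": 1,"grip": 1}
    - {"slide": [0,0,0],"spin": 1,"grip": 1}
    - {"slide": [0,0,0],"spin": 0.5,"grip": 1}
    - {"slide": [-0.09,0.053,0],"spin": 0,"grip": 1}
    - {"slide": [-0.09,0.053,0],"spin": 0,"grip": 1}
    - {"slide": [-0.09,0.053,0],"spin": 0,"grip": 1}

```text
time: 28.3
tool_pos: [0.4919, 0.1298, 0.182]
ee_rot: [-3.138, 0.003, 1.06]
wrist_force: [0.0, -0.5, -0.9]
width: 0.0599
finger_force: 29.9
```

>>> arm_command:
  plan:
    - {"slide": [-0.09,0.053,0],"spin": 0,"grip": 1}
    - {"slide": [-0.09,0.053,0],"spin": 0,"grip": 1}
    - {"slide": [-0.09,0.053,0],"spin": 0,"grip": 1}
    - {"slide": [-0.09,0.053,0],"spin": 0,"grip": 1}
    - {"slide": [-0.09,0.053,0],"spin": 0,"grip": 1}
    - {"slide": [-0.09,0.053,0],"spin": 0,"grip": 1}
    - {"slide": [-0.09,0.053,0],"spin": 0,"grip": 1}
    - {"slide": [-0.09,0.053,0],"spin": 0,"grip": 1}
    - {"slide": [-0.09,0.053,0],"spin": 0,"grip": 1}
    - {"slide": [0,0,0],"spin": 0,"grip": 1}

```text
time: 29.55
tool_pos: [0.5011, -0.3411, 0.181]
ee_rot: [-3.136, -0.0, 1.054]
wrist_force: [0.6, 0.2, -0.1]
width: 0.0602
finger_force: 29.9
```

Run:
```python
from h import *
go(.5045,-.389,.12,np.radians(60.5))
```

```text
t 29.6 pos [ 0.5011 -0.3411  0.181 ] yaw 1.054 w 0.0602 ff 29.9 q1,q6 [-0.69 -0.17] | spin -0.02 slide [-0.08    0.0531  0.122 ] dist 0.155
```

>>> arm_command:
  plan:
    - {"slide": [0,0,0],"spin": 0,"grip": 1}

```text
time: 29.68
tool_pos: [0.5021, -0.3376, 0.1826]
ee_rot: [-3.137, -0.001, 1.059]
wrist_force: [0.2, -1.1, -0.2]
width: 0.0599
finger_force: 29.9
```

Run:
```python
from h import *
go(.5045,-.389,.12,np.radians(60.5))
```

```text
t 29.7 pos [ 0.5021 -0.3376  0.1826] yaw 1.059 w 0.0599 ff 29.9 q1,q6 [-0.69 -0.17] | spin 0.03 slide [-0.0872  0.0548  0.1252] dist 0.162
```

>>> arm_command:
  plan:
    - {"slide": [-0.087,0.055,0],"spin": 0,"grip": 1}
    - {"slide": [0,0,0.07],"spin": 0,"grip": 1}
    - {"slide": [0,0,0.055],"spin": 0,"grip": 1}
    - {"slide": [0,0,0],"spin": 0,"grip": 1}
    - {"slide": [0,0,0],"spin": 0,"grip": 1}

```text
time: 30.3
tool_pos: [0.5063, -0.3891, 0.1237]
ee_rot: [3.14, 0.0, 1.06]
wrist_force: [0.4, -0.4, -1.1]
width: 0.06
finger_force: 29.9
```

Run:
```python
from h import *
go(.5045,-.389,.045,np.radians(60.5))
s=snapshot("side")
cv2.imwrite("pics/t1.png",cv2.resize(s[90:190,310:400,::-1],None,fx=6,fy=6,interpolation=cv2.INTER_CUBIC))
```

```text
t 30.3 pos [ 0.5063 -0.3891  0.1237] yaw 1.06 w 0.06 ff 29.9 q1,q6 [-0.74 -0.23] | spin 0.05 slide [-0.0015 -0.0032  0.1573] dist 0.157
```

View pics/t1.png

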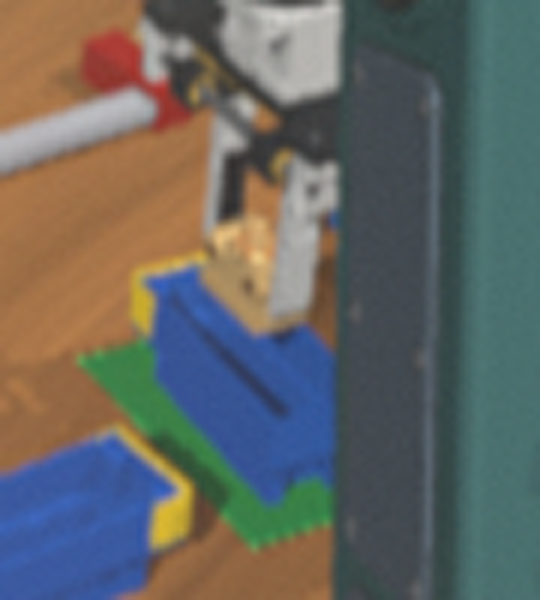

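The corbel hangs over tote_1's mouth, in line with it. Lowering with force checks.

>>> arm_command:
  plan:
    - {"slide": [-0.001,-0.002,0.05],"spin": 0,"grip": 1}
    - {"slide": [0,0,0.04],"spin": 0,"grip": 1}
    - {"slide": [0,0,0.03],"spin": 0,"grip": 1}
    - {"slide": [0,0,0],"spin": 0,"grip": 1}

```text
time: 30.85
tool_pos: [0.5037, -0.3892, 0.0608]
ee_rot: [-3.138, -0.001, 1.059]
wrist_force: [-0.2, 0.4, 0.3]
width: 0.0597
finger_force: 29.9
```

>>> arm_command:
  plan:
    - {"slide": [0,0,0.02],"spin": 0,"grip": 1}
    - {"slide": [0,0,0.01],"spin": 0,"grip": 1}
    - {"slide": [0,0,0],"spin": 0,"grip": 1}

```text
time: 31.22
tool_pos: [0.5042, -0.3898, 0.0471]
ee_rot: [-3.141, -0.0, 1.059]
wrist_force: [-0.1, 1.0, -0.4]
width: 0.0599
finger_force: 29.9
```

>>> arm_command:
  plan:
    - {"slide": [0,0,0.007],"spin": 0,"grip": 1}
    - {"slide": [0,0,0],"spin": 0,"grip": 1}
    - {"slide": [0,0,0],"spin": 0,"grip": -0.55}
    - {"slide": [0,0,0],"spin": 0,"grip": -0.55}
    - {"slide": [0,0,-0.05],"spin": 0,"grip": -0.55}
    - {"slide": [0,0,-0.1],"spin": 0,"grip": -0.55}
    - {"slide": [0,0,-0.1],"spin": 0,"grip": -0.9}
    - {"slide": [0,0,0],"spin": -1,"grip": -0.9}
    - {"slide": [0,0,0],"spin": -0.7,"grip": -0.9}
    - {"slide": [0,0,0],"spin": 0,"grip": -0.9}

```text
time: 32.48
tool_pos: [0.5045, -0.3899, 0.1693]
ee_rot: [3.141, 0.0, 1.207]
wrist_force: [0.2, 0.1, -0.5]
width: 0.0894
finger_force: 0.0
```

Run:
```python
from h import *
go(.518,-.19,.12,np.radians(69.2))
s=snapshot("side");h=cv2.cvtColor(s,cv2.COLOR_RGB2HSV)
k=masks(s)
for c,a,p in blobs(k['blue']|k['yel'],300):
    P=cv2.convexHull(p.astype(np.int32)).reshape(-1,2); Q=cv2.approxPolyDP(P,2.5,True).reshape(-1,2); print(c,a,Q.tolist())
```

```text
t 32.5 pos [ 0.5045 -0.3899  0.1693] yaw 1.207 w 0.0894 ff 0.0 q1,q6 [-0.75 -0.38] | spin -0.01 slide [ 0.3834 -0.1166  0.0986] dist 0.413
[350.9 152.2] 706 [[366, 169], [354, 172], [336, 152], [335, 137], [349, 134], [366, 151]]
[293.5 197.7] 2336 [[338, 171], [333, 186], [295, 229], [253, 223], [247, 208], [252, 196], [328, 163]]
```

>>> arm_command:
  plan:
    - {"slide": [0.096,-0.029,0],"spin": 0,"grip": -0.95}
    - {"slide": [0.096,-0.029,0],"spin": 0,"grip": -0.95}
    - {"slide": [0.096,-0.029,0],"spin": 0,"grip": -0.95}
    - {"slide": [0.097,-0.029,0],"spin": 0,"grip": -0.95}
    - {"slide": [0,0,0.06],"spin": 0,"grip": -0.95}
    - {"slide": [0,0,0],"spin": 0,"grip": -0.95}
    - {"slide": [0,0,0],"spin": 0,"grip": -0.95}

```text
time: 33.4
tool_pos: [0.5188, -0.1899, 0.1395]
ee_rot: [3.141, 0.0, 1.206]
wrist_force: [0.4, -0.5, 0.1]
width: 0.0921
finger_force: 0.0
```

Run:
```python
from h import *
go(.518,-.1885,.056,np.radians(69.2))
t=snapshot("top");h=cv2.cvtColor(t,cv2.COLOR_RGB2HSV);m=cv2.inRange(h,(8,30,150),(35,140,255))
totes(t)
for c,a,p in blobs(m[185:240,380:430],10):print(c+[380,185],a,plane("top",c+[380,185],.044))
for c,a,p in blobs(m[175:230,260:300],10):print(c+[260,175],a,plane("top",c+[260,175],.04))
```

```text
t 33.4 pos [ 0.5188 -0.1899  0.1395] yaw 1.206 w 0.0921 ff 0.0 q1,q6 [-0.45 -0.09] | spin -0.02 slide [ 0.0021 -0.0026  0.167 ] dist 0.167
tote [279.7 201. ] 801 [0.5387 0.0006] yaw of yellow 25.7 [0.166 0.068]
tote [402.1 212.5] 817 [ 0.5066 -0.3909] yaw of yellow 329.5 [0.07  0.169]
tote [473.3 216.8] 700 [ 0.4997 -0.6162] yaw of yellow 180.0 [0.089 0.13 ]
[399.8 215. ] 160 [[ 0.50102769 -0.38721997]]
[281.1 203.2] 164 [[ 0.53460468 -0.00370755]]
```

Both corbels show up inside their totes. Gripping the middle tote now.

>>> arm_command:
  plan:
    - {"slide": [0.002,-0.002,0.06],"spin": 0,"grip": -0.95}
    - {"slide": [0,0,0.06],"spin": 0,"grip": -0.95}
    - {"slide": [0,0,0.03],"spin": 0,"grip": -0.95}
    - {"slide": [0,0,0.016],"spin": 0,"grip": -0.95}
    - {"slide": [0,0,0],"spin": 0,"grip": -0.95}
    - {"slide": [0,0,0],"spin": 0,"grip": 1}
    - {"slide": [0,0,0],"spin": 0,"grip": 1}
    - {"slide": [0,0,0],"spin": 0,"grip": 1}

```text
time: 34.45
tool_pos: [0.5184, -0.1882, 0.0566]
ee_rot: [3.14, 0.0, 1.207]
wrist_force: [-0.2, 0.1, -0.3]
width: 0.0653
finger_force: 0.1
```

>>> arm_command:
  plan:
    - {"slide": [0,0,0],"spin": 0,"grip": 1}
    - {"slide": [0,0,0],"spin": 0,"grip": 1}
    - {"slide": [0,0,-0.06],"spin": 0,"grip": 1}
    - {"slide": [0,0,-0.08],"spin": 0,"grip": 1}
    - {"slide": [0,0,-0.09],"spin": 0,"grip": 1}
    - {"slide": [0,0,0],"spin": 0,"grip": 1}
    - {"slide": [0,0,0],"spin": 1,"grip": 1}
    - {"slide": [0,0,0],"spin": 1,"grip": 1}
    - {"slide": [0,0,0],"spin": 1,"grip": 1}
    - {"slide": [0,0,0],"spin": 1,"grip": 1}

```text
time: 35.7
tool_pos: [0.5167, -0.1874, 0.1677]
ee_rot: [-3.136, 0.002, 0.855]
wrist_force: [0.7, 0.0, -2.5]
width: 0.0638
finger_force: 30.0
```

Run:
```python
from h import *
go(.505,-.389,.18,np.radians(-29.5))
t=snapshot("top");totes(t,.1)
```

```text
t 35.7 pos [ 0.5167 -0.1874  0.1677] yaw 0.855 w 0.0638 ff 30.0 q1,q6 [-0.45  0.26] | spin 15.7 slide [ 0.1781  0.3624 -0.0247] dist 0.405
tote [279.7 201. ] 801 [0.5158 0.0006] yaw of yellow 25.7 [0.155 0.064]
tote [402.2 212.6] 806 [ 0.5057 -0.3907] yaw of yellow 329.6 [0.066 0.17 ]
tote [487.4 215.7] 914 [ 0.5058 -0.6663] yaw of yellow 0.4 [0.13  0.116]
```

>>> arm_command:
  plan:
    - {"slide": [0,0,-0.02],"spin": 1,"grip": 1}
    - {"slide": [0,0,0],"spin": 1,"grip": 1}
    - {"slide": [0,0,0],"spin": 1,"grip": 1}
    - {"slide": [0,0,0],"spin": 1,"grip": 1}
    - {"slide": [0,0,0],"spin": 1,"grip": 1}
    - {"slide": [0,0,0],"spin": 1,"grip": 1}
    - {"slide": [0,0,0],"spin": 1,"grip": 1}
    - {"slide": [0,0,0],"spin": 1,"grip": 1}
    - {"slide": [0,0,0],"spin": 1,"grip": 1}
    - {"slide": [0,0,0],"spin": 1,"grip": 1}

```text
time: 37.0
tool_pos: [0.517, -0.1876, 0.1783]
ee_rot: [-3.14, 0.004, -0.016]
wrist_force: [0.5, -0.4, -1.9]
width: 0.0641
finger_force: 30.0
```

>>> arm_command:
  plan:
    - {"slide": [0,0,0],"spin": 1,"grip": 1}
    - {"slide": [0,0,0],"spin": 1,"grip": 1}
    - {"slide": [0,0,0],"spin": 1,"grip": 1}
    - {"slide": [0,0,0],"spin": 1,"grip": 1}
    - {"slide": [0,0,0],"spin": 1,"grip": 1}
    - {"slide": [0,0,0],"spin": 0.7,"grip": 1}
    - {"slide": [0,0,0],"spin": 0,"grip": 1}
    - {"slide": [0,0,0],"spin": 0,"grip": 1}

```text
time: 38.0
tool_pos: [0.5176, -0.1878, 0.1797]
ee_rot: [3.141, 0.002, -0.51]
wrist_force: [-0.3, 0.1, -1.8]
width: 0.0638
finger_force: 30.0
```

```bash
cat >> h.py <<'E'
def pix(n,box):
    x0,y0,x1,y1=box;s=snapshot(n);k=masks(s)
    for name in('blue','yel'):
        for c,a,p in blobs(k[name][y0:y1,x0:x1],8):
            q=p+[x0,y0];P=cv2.approxPolyDP(cv2.convexHull(q.astype(np.int32)),1.8,True).reshape(-1,2);print(n,name,(c+[x0,y0]).round(1),a,P.tolist())
E
python3 - <<'E'
from h import *
go(.505,-.389,.18,np.radians(-29.5))
pix("top",(310,150,440,260));pix("side",(250,90,370,200))
E
```

```text
t 38.0 pos [ 0.5176 -0.1878  0.1797] yaw -0.51 w 0.0638 ff 30.0 q1,q6 [-0.45  1.63] | spin 0.05 slide [ 0.1762  0.3626 -0.0007] dist 0.403
top blue [400.7 214.7] 688 [[421, 198], [398, 239], [380, 230], [405, 188]]
top blue [342.3 196.3] 15 [[349, 200], [336, 193]]
top blue [337.8 209.3] 433 [[352, 206], [342, 222], [324, 213], [333, 196]]
top yel [414.5 191.8] 25 [[423, 197], [404, 188]]
side blue [368.1 114.2] 28 [[369, 121], [367, 119], [369, 107]]
side blue [298.9 139.7] 53 [[300, 150], [296, 140], [299, 131]]
side blue [314.1 156.5] 216 [[327, 172], [317, 171], [304, 155], [309, 132], [331, 166]]
side blue [324.1 146.1] 236 [[335, 152], [322, 155], [317, 148], [318, 135], [321, 135]]
side blue [355.  152.2] 532 [[366, 169], [354, 172], [349, 167], [335, 137], [348, 134], [369, 154], [369, 164]]
side blue [261.4 198.3] 59 [[278, 199], [250, 199], [251, 197]]
side yel [333.4 141. ] 8 [[333, 139], [333, 143]]
side yel [326.8 160.5] 200 [[338, 162], [318, 167], [315, 157], [338, 154]]
```

Run:
```python
from h import *
go(.506,-.3906,.16,np.radians(-29.5))
```

```text
t 38.1 pos [ 0.5178 -0.188   0.1803] yaw -0.511 w 0.0639 ff 30.0 q1,q6 [-0.45  1.63] | spin 0.04 slide [0.1789 0.3644 0.0407] dist 0.408
```

>>> arm_command:
  plan:
    - {"slide": [0.045,0.091,0],"spin": 0,"grip": 1}
    - {"slide": [0.045,0.091,0],"spin": 0,"grip": 1}
    - {"slide": [0.045,0.091,0],"spin": 0,"grip": 1}
    - {"slide": [0.044,0.091,0],"spin": 0,"grip": 1}
    - {"slide": [0,0,0.04],"spin": 0,"grip": 1}
    - {"slide": [0,0,0],"spin": 0,"grip": 1}
    - {"slide": [0,0,0],"spin": 0,"grip": 1}

```text
time: 38.98
tool_pos: [0.5072, -0.3902, 0.1614]
ee_rot: [3.142, -0.0, -0.511]
wrist_force: [0.3, -0.2, -1.8]
width: 0.0636
finger_force: 30.0
```

Run:
```python
from h import *
go(.506,-.3906,.13,np.radians(-29.5))
pix("top",(360,150,440,260));pix("side",(310,90,380,200))
```

```text
t 39.0 pos [ 0.5072 -0.3902  0.1614] yaw -0.511 w 0.0636 ff 30.0 q1,q6 [-0.74  1.34] | spin 0.04 slide [-0.0017  0.0019  0.0628] dist 0.063
top blue [415.3 203.2] 21 [[422, 207], [407, 199]]
top blue [410.5 209.9] 170 [[420, 212], [415, 219], [399, 205], [405, 202]]
side blue [351.1 140.1] 1154 [[365, 169], [354, 172], [336, 152], [334, 110], [351, 108], [366, 120]]
side yel [360.1 135.6] 97 [[366, 138], [357, 140], [354, 132], [366, 131]]
side yel [333.  140.5] 16 [[334, 143], [332, 138]]
```

Run:
```python
from h import *
o=sensors.get_obs();a=o['ee_rot'][2];d=np.array([np.cos(a),np.sin(a)]);n=np.array([-d[1],d[0]])
c=o['tool_pos'][:2]-.0012*d
B=[np.r_[c+d*.08+s*n*.032,.1688] for s in(1,-1)]
pb=proj("side",B);print('B pred',pb.round(1))
off=np.array([[334,110],[351,108]])-pb; print('obs-pred',off.round(1))
t=np.array([[335,137],[349,134]])-off
w=plane("side",t,.068);print('tote1 corners',w.round(4),'center',(w.mean(0)-d*.08).round(4))
```

```text
B pred [[332.8 110. ]
 [349.5 105.8]]
obs-pred [[1.2 0. ]
 [1.5 2.2]]
tote1 corners [[ 0.5796 -0.3989]
 [ 0.5576 -0.4548]] center [ 0.4988 -0.3877]
```

>>> arm_command:
  plan:
    - {"slide": [-0.001,0.001,0.03],"spin": 0,"grip": 1}
    - {"slide": [0,0,0.025],"spin": 0,"grip": 1}
    - {"slide": [0,0,0],"spin": 0,"grip": 1}
    - {"slide": [0,0,0],"spin": 0,"grip": 1}

```text
time: 39.58
tool_pos: [0.5063, -0.3907, 0.1332]
ee_rot: [-3.142, 0.0, -0.512]
wrist_force: [-0.4, 0.1, -1.4]
width: 0.0635
finger_force: 30.0
```

>>> arm_command:
  plan:
    - {"slide": [0,0,0.014],"spin": 0,"grip": 1}
    - {"slide": [0,0,0.01],"spin": 0,"grip": 1}
    - {"slide": [0,0,0],"spin": 0,"grip": 1}
    - {"slide": [0,0,0],"spin": 0,"grip": 1}

```text
time: 40.08
tool_pos: [0.5063, -0.3908, 0.1215]
ee_rot: [3.142, -0.0, -0.512]
wrist_force: [0.5, -0.3, -1.5]
width: 0.0637
finger_force: 30.0
```

It is already lower than it could be if it were resting on the rim, and there is no contact force, so the foot is inside the mouth. Seating and releasing it.

>>> arm_command:
  plan:
    - {"slide": [0,0,0.005],"spin": 0,"grip": 1}
    - {"slide": [0,0,0.002],"spin": 0,"grip": 1}
    - {"slide": [0,0,0],"spin": 0,"grip": 1}

```text
time: 40.45
tool_pos: [0.5064, -0.3909, 0.1186]
ee_rot: [3.141, -0.001, -0.512]
wrist_force: [-1.5, 0.7, 0.6]
width: 0.0635
finger_force: 30.0
```

>>> arm_command:
  plan:
    - {"slide": [0,0,0],"spin": 0,"grip": -0.7}
    - {"slide": [0,0,0],"spin": 0,"grip": -0.7}
    - {"slide": [0,0,-0.06],"spin": 0,"grip": -0.9}
    - {"slide": [0,0,-0.1],"spin": 0,"grip": -0.9}
    - {"slide": [0,0,0],"spin": -1,"grip": -0.9}
    - {"slide": [0,0,0],"spin": -1,"grip": -0.9}
    - {"slide": [0,0,0],"spin": -1,"grip": -0.9}
    - {"slide": [0,0,0],"spin": -1,"grip": -0.9}

```text
time: 41.45
tool_pos: [0.5063, -0.3909, 0.1981]
ee_rot: [3.141, -0.0, -0.16]
wrist_force: [-0.1, 0.2, 0.1]
width: 0.0895
finger_force: 0.0
```

>>> arm_command:
  plan:
    - {"slide": [0,0,0],"spin": -1,"grip": -0.9}
    - {"slide": [0,0,0],"spin": -1,"grip": -0.9}
    - {"slide": [0,0,0],"spin": -1,"grip": -0.9}
    - {"slide": [0,0,0],"spin": -1,"grip": -0.9}
    - {"slide": [0,0,0],"spin": -1,"grip": -0.9}
    - {"slide": [0,0,0],"spin": -1,"grip": -0.9}
    - {"slide": [0,0,0],"spin": -1,"grip": -0.9}

```text
time: 42.32
tool_pos: [0.5063, -0.3909, 0.198]
ee_rot: [3.141, -0.0, 0.451]
wrist_force: [0.3, -0.3, -0.3]
width: 0.0894
finger_force: 0.0
```

Run:
```python
from h import *
go(.5385,-.0005,.16,np.radians(25.7))
pix("side",(310,90,380,200))
```

```text
t 42.3 pos [ 0.5063 -0.3909  0.198 ] yaw 0.451 w 0.0894 ff 0.0 q1,q6 [-0.75  0.37] | spin 0.03 slide [ 0.3965 -0.6756  0.0761] dist 0.787
side blue [349.9 143.8] 1143 [[366, 169], [354, 172], [336, 152], [335, 121], [349, 118], [367, 134]]
side blue [366.3 124.5] 10 [[367, 127], [366, 121]]
side yel [333.1 140.7] 17 [[334, 144], [332, 138]]
side yel [359.6 147.1] 98 [[366, 149], [355, 151], [353, 144], [366, 143]]
```

>>> arm_command:
  plan:
    - {"slide": [0.05,-0.084,0],"spin": 0,"grip": -0.95}
    - {"slide": [0.05,-0.084,0],"spin": 0,"grip": -0.95}
    - {"slide": [0.05,-0.084,0],"spin": 0,"grip": -0.95}
    - {"slide": [0.05,-0.084,0],"spin": 0,"grip": -0.95}
    - {"slide": [0.05,-0.084,0],"spin": 0,"grip": -0.95}
    - {"slide": [0.05,-0.084,0],"spin": 0,"grip": -0.95}
    - {"slide": [0.05,-0.084,0],"spin": 0,"grip": -0.95}
    - {"slide": [0.046,-0.087,0],"spin": 0,"grip": -0.95}
    - {"slide": [0,0,0.07],"spin": 0,"grip": -0.95}
    - {"slide": [0,0,0],"spin": 0,"grip": -0.95}

```text
time: 43.62
tool_pos: [0.5366, 0.0, 0.1602]
ee_rot: [-3.139, 0.005, 0.449]
wrist_force: [-0.1, -0.1, 0.1]
width: 0.0917
finger_force: 0.0
```

Run:
```python
from h import *
go(.5385,-.0005,.056,np.radians(25.7))
t=snapshot("top");k=masks(t);totes(t)
# stack's top tote (rim z .126)
for c,a,p in blobs(k['blue']|k['yel'],500):
    if 380<c[0]<440:
        q=boxpose(p,.16,.064,.034+.062,.126);print('stack',c,a,q[0].round(4),np.degrees(q[1]).round(1),np.round(q[2],3))
print([c for c,a,p in blobs(k['yel'],8)])
```

```text
t 43.6 pos [0.5366 0.     0.1602] yaw 0.449 w 0.0917 ff 0.0 q1,q6 [-0.11  1.02] | spin -0.0 slide [0.003  0.0026 0.2083] dist 0.208
tote [404.4 211. ] 1365 [ 0.5127 -0.3998] yaw of yellow 150.6 [0.077 0.192]
tote [487.8 215.6] 1304 [ 0.505  -0.6651] yaw of yellow 0.9 [0.129 0.118]
stack [403.7 211.5] 1186 [ 0.5004 -0.3842] 150.6 [0.074 0.184]
[array([ 81. , 136.4]), array([394.4, 230. ])]
```

>>> arm_command:
  plan:
    - {"slide": [0.003,0.002,0.07],"spin": 0,"grip": -0.95}
    - {"slide": [0,0,0.07],"spin": 0,"grip": -0.95}
    - {"slide": [0,0,0.05],"spin": 0,"grip": -0.95}
    - {"slide": [0,0,0.017],"spin": 0,"grip": -0.95}
    - {"slide": [0,0,0],"spin": 0,"grip": -0.95}
    - {"slide": [0,0,0],"spin": 0,"grip": 1}
    - {"slide": [0,0,0],"spin": 0,"grip": 1}
    - {"slide": [0,0,0],"spin": 0,"grip": 1}
    - {"slide": [0,0,0],"spin": 0,"grip": 1}
    - {"slide": [0,0,0],"spin": 0,"grip": 1}

```text
time: 44.92
tool_pos: [0.5405, -0.0002, 0.0604]
ee_rot: [-3.141, -0.001, 0.448]
wrist_force: [-2.2, 2.8, 5.3]
width: 0.0641
finger_force: 30.0
```

>>> arm_command:
  plan:
    - {"slide": [0,0,-0.05],"spin": 0,"grip": 1}
    - {"slide": [0,0,-0.08],"spin": 0,"grip": 1}
    - {"slide": [0,0,-0.1],"spin": 0,"grip": 1}
    - {"slide": [0,0,-0.1],"spin": 0,"grip": 1}
    - {"slide": [0,0,0],"spin": 0,"grip": 1}
    - {"slide": [0,0,0],"spin": 0,"grip": 1}

```text
time: 45.68
tool_pos: [0.5395, -0.0013, 0.2222]
ee_rot: [-3.141, 0.003, 0.448]
wrist_force: [-0.9, 0.1, -4.0]
width: 0.0635
finger_force: 30.0
```

Run:
```python
from h import *
go(.506,-.3906,.23,np.radians(-29.4))
pix("side",(225,60,330,240))
o=sensors.get_obs();print(o['wrist_torque'])
a=o['ee_rot'][2];d=np.array([np.cos(a),np.sin(a)]);n=np.array([-d[1],d[0]]);c=o['tool_pos'][:2]-.0013*d
z=o['tool_pos'][2]-.0604
print(proj("side",[np.r_[c+e*d*.08+s*n*.032,z+.064] for e in(1,-1) for s in(1,-1)]).round(1))
```

```text
t 45.7 pos [ 0.5395 -0.0013  0.2222] yaw 0.448 w 0.0635 ff 30.0 q1,q6 [-0.11  1.02] | spin 11.01 slide [ 0.3238  0.7112 -0.0156] dist 0.782
side blue [276.7 171. ] 1133 [[296, 186], [250, 181], [247, 176], [246, 155], [302, 156]]
side blue [272.8 159.9] 27 [[275, 162], [271, 162], [270, 158], [275, 158]]
side blue [279.  161.1] 8 [[280, 159], [280, 162], [277, 162]]
side yel [242.8 166. ] 94 [[247, 173], [239, 171], [239, 163], [245, 150]]
[ 0.04078049 -0.0103546   0.02964013]
[[237.2 164.5]
 [243.9 150.4]
 [297.8 171.2]
 [302.1 156.4]]
```

>>> arm_command:
  plan:
    - {"slide": [0,0,-0.02],"spin": 1,"grip": 1}
    - {"slide": [0,0,0],"spin": 1,"grip": 1}
    - {"slide": [0,0,0],"spin": 1,"grip": 1}
    - {"slide": [0,0,0],"spin": 1,"grip": 1}
    - {"slide": [0,0,0],"spin": 1,"grip": 1}
    - {"slide": [0,0,0],"spin": 1,"grip": 1}
    - {"slide": [0,0,0],"spin": 1,"grip": 1}
    - {"slide": [0,0,0],"spin": 1,"grip": 1}
    - {"slide": [0,0,0],"spin": 1,"grip": 1}
    - {"slide": [0,0,0],"spin": 1,"grip": 1}

```text
time: 46.98
tool_pos: [0.5391, -0.0011, 0.2309]
ee_rot: [3.139, 0.006, -0.428]
wrist_force: [-0.2, -0.3, -3.6]
width: 0.0636
finger_force: 30.0
```

>>> arm_command:
  plan:
    - {"slide": [0,0,0],"spin": 1,"grip": 1}
    - {"slide": [0.04,0.088,0],"spin": 0,"grip": 1}
    - {"slide": [0.04,0.088,0],"spin": 0,"grip": 1}
    - {"slide": [0.04,0.088,0],"spin": 0,"grip": 1}
    - {"slide": [0.04,0.088,0],"spin": 0,"grip": 1}
    - {"slide": [0.04,0.088,0],"spin": 0,"grip": 1}
    - {"slide": [0.04,0.088,0],"spin": 0,"grip": 1}
    - {"slide": [0.04,0.088,0],"spin": 0,"grip": 1}
    - {"slide": [0,0,0],"spin": 0,"grip": 1}

```text
time: 48.1
tool_pos: [0.5095, -0.341, 0.2299]
ee_rot: [3.141, 0.007, -0.517]
wrist_force: [0.1, 0.5, -2.3]
width: 0.0634
finger_force: 30.0
```

Run:
```python
from h import *
go(.506,-.3908,.21,np.radians(-29.4))
```

```text
t 48.1 pos [ 0.5095 -0.341   0.2299] yaw -0.517 w 0.0634 ff 30.0 q1,q6 [-0.68  1.41] | spin -0.04 slide [0.0428 0.0902 0.0398] dist 0.108
```

>>> arm_command:
  plan:
    - {"slide": [0.021,0.045,0],"spin": 0,"grip": 1}
    - {"slide": [0.021,0.045,0],"spin": 0,"grip": 1}
    - {"slide": [0,0,0.03],"spin": 0,"grip": 1}
    - {"slide": [0,0,0],"spin": 0,"grip": 1}
    - {"slide": [0,0,0],"spin": 0,"grip": 1}

```text
time: 48.72
tool_pos: [0.5079, -0.3869, 0.2192]
ee_rot: [-3.141, 0.001, -0.511]
wrist_force: [0.4, 1.1, -2.3]
width: 0.0639
finger_force: 30.0
```

Run:
```python
from h import *
go(.506,-.3908,.188,np.radians(-29.4))
pix("side",(310,70,380,200))
```

```text
t 48.7 pos [ 0.5079 -0.3869  0.2192] yaw -0.511 w 0.0639 ff 30.0 q1,q6 [-0.74  1.34] | spin 0.02 slide [0.0006 0.0087 0.0624] dist 0.063
side blue [351.6 134.4] 1638 [[350, 94], [368, 106], [366, 169], [356, 172], [336, 152], [334, 129], [338, 97]]
side yel [335.  100.8] 22 [[336, 105], [334, 96]]
side yel [332.9 140.3] 17 [[334, 143], [332, 137]]
side yel [359.9 147. ] 103 [[367, 143], [366, 149], [360, 151], [353, 149], [353, 144]]
```

>>> arm_command:
  plan:
    - {"slide": [0,0.008,0],"spin": 0,"grip": 1}
    - {"slide": [0,0,0.03],"spin": 0,"grip": 1}
    - {"slide": [0,0,0.018],"spin": 0,"grip": 1}
    - {"slide": [0,0,0],"spin": 0,"grip": 1}
    - {"slide": [0,0,0],"spin": 0,"grip": 1}

```text
time: 49.4
tool_pos: [0.5058, -0.3912, 0.1954]
ee_rot: [3.142, 0.0, -0.512]
wrist_force: [0.2, 0.1, -2.6]
width: 0.0639
finger_force: 30.0
```

Run:
```python
from h import *
go(.5062,-.3909,.1804,np.radians(-29.4))
```

```text
t 49.4 pos [ 0.5058 -0.3912  0.1954] yaw -0.512 w 0.0639 ff 30.0 q1,q6 [-0.75  1.34] | spin 0.01 slide [ 0.0004 -0.0008  0.03  ] dist 0.03
```

>>> arm_command:
  plan:
    - {"slide": [0,0,0.012],"spin": 0,"grip": 1}
    - {"slide": [0,0,0.01],"spin": 0,"grip": 1}
    - {"slide": [0,0,0],"spin": 0,"grip": 1}
    - {"slide": [0,0,0],"spin": 0,"grip": 1}

```text
time: 49.9
tool_pos: [0.5062, -0.3914, 0.185]
ee_rot: [3.141, -0.001, -0.512]
wrist_force: [1.7, -0.7, -0.1]
width: 0.0638
finger_force: 30.0
```

>>> arm_command:
  plan:
    - {"slide": [0,0,0.005],"spin": 0,"grip": 1}
    - {"slide": [0,0,0.003],"spin": 0,"grip": 1}
    - {"slide": [0,0,0],"spin": 0,"grip": 1}

```text
time: 50.28
tool_pos: [0.507, -0.3919, 0.1829]
ee_rot: [3.141, -0.005, -0.512]
wrist_force: [2.9, 0.1, 5.8]
width: 0.0635
finger_force: 30.0
```

>>> arm_command:
  plan:
    - {"slide": [0.004,-0.002,0],"spin": 0,"grip": 1}
    - {"slide": [0,0,0],"spin": 0,"grip": 1}
    - {"slide": [0,0,0],"spin": 0,"grip": 1}

```text
time: 50.65
tool_pos: [0.5074, -0.3919, 0.1829]
ee_rot: [3.139, -0.001, -0.512]
wrist_force: [-2.3, 0.3, 6.3]
width: 0.0639
finger_force: 30.0
```

Run:
```python
from h import *
o=sensors.get_obs();print(o['tool_pos'],o['wrist_force'],o['wrist_torque'])
pix("side",(310,70,380,200))
s=snapshot("side")
cv2.imwrite("pics/st.png",cv2.resize(s[80:180,315:385,::-1],None,fx=8,fy=6,interpolation=cv2.INTER_CUBIC))
```

```text
[ 0.50741878 -0.39191988  0.18286175] [-2.31992102  0.25921189  6.32430005] [0.11527653 0.59396892 0.04865026]
side blue [351.  139.1] 1353 [[350, 104], [367, 115], [366, 169], [356, 172], [336, 152], [334, 122], [338, 107]]
side yel [335.6 111.5] 17 [[335, 108], [336, 115], [334, 114]]
side yel [333.  140.8] 18 [[334, 144], [332, 138]]
side yel [359.7 147.1] 101 [[366, 149], [356, 152], [353, 144], [366, 142]]
```

>>> arm_command:
  plan:
    - {"slide": [-0.003,0.001,-0.006],"spin": 0,"grip": 1}
    - {"slide": [0,0,0],"spin": 0,"grip": -0.7}
    - {"slide": [0,0,0],"spin": 0,"grip": -0.7}
    - {"slide": [0,0,-0.06],"spin": 0,"grip": -0.9}
    - {"slide": [0,0,-0.1],"spin": 0,"grip": -0.9}
    - {"slide": [0,-0.1,-0.04],"spin": 0,"grip": 0.4}
    - {"slide": [0,-0.1,0],"spin": 0,"grip": 0.4}
    - {"slide": [0,-0.1,0],"spin": 0,"grip": 0.4}
    - {"slide": [0,-0.1,0],"spin": 0,"grip": 0.4}
    - {"slide": [0,0,0],"spin": 0,"grip": 0.4}

```text
time: 52.0
tool_pos: [0.6059, -0.2131, 0.283]
ee_rot: [-3.141, 0.001, -0.506]
wrist_force: [-0.4, -0.3, -0.1]
width: 0.0425
finger_force: 0.0
```

Run:
```python
from h import *
go(.524,.448,.34,.061)
pix("side",(310,70,380,200));pix("top",(370,160,450,260))
t=snapshot("top");s=snapshot("side")
a=cv2.resize(t[165:255,370:440,::-1],None,fx=5,fy=5,interpolation=cv2.INTER_CUBIC)
b=cv2.resize(s[90:180,320:390,::-1],None,fx=5,fy=5,interpolation=cv2.INTER_CUBIC)
cv2.imwrite("pics/stack.png",np.hstack([a,b]))
# expected side projections of top tote rim corners if seated (rim .184) or on the rim (.190)
d=np.array([np.cos(-.512),np.sin(-.512)]);n=np.array([-d[1],d[0]]);c=np.array([.507,-.3915])-.0013*d
for z in(.068,.126,.184,.190): print(z,proj("side",[np.r_[c+e*d*.08+q*n*.032,z] for e in(1,-1) for q in(1,-1)]).round(1).tolist())
```

```text
t 52.0 pos [ 0.6059 -0.2131  0.283 ] yaw -0.506 w 0.0425 ff 0.0 q1,q6 [-0.43  1.65] | spin -6.5 slide [-0.0829 -1.3298 -0.1141] dist 1.337
side blue [347.7 136.5] 1248 [[356, 172], [336, 152], [334, 121], [338, 107], [350, 104], [358, 108], [362, 168]]
side yel [335.8 111.9] 22 [[337, 115], [334, 113], [335, 108]]
side yel [333.  140.5] 18 [[334, 144], [332, 137]]
side yel [356.6 147.7] 55 [[360, 151], [355, 151], [353, 144], [360, 145]]
top blue [407.2 208.6] 1143 [[433, 189], [410, 233], [396, 239], [380, 230], [399, 196], [410, 182], [415, 179]]
top yel [424.3 182.1] 35 [[434, 187], [414, 178]]
top yel [403.1 189.1] 8 [[405, 186], [401, 192]]
top yel [394.1 230.1] 74 [[405, 236], [385, 227], [388, 220]]
0.068 [[331.4, 135.5], [347.4, 131.2], [354.9, 160.3], [371.8, 155.3]]
0.126 [[332.4, 121.0], [348.8, 116.8], [356.7, 145.4], [374.0, 140.5]]
0.184 [[333.4, 105.8], [350.3, 101.6], [358.5, 129.6], [376.5, 124.7]]
0.19 [[333.5, 104.1], [350.4, 100.0], [358.7, 127.9], [376.7, 123.1]]
```

View pics/stack.png

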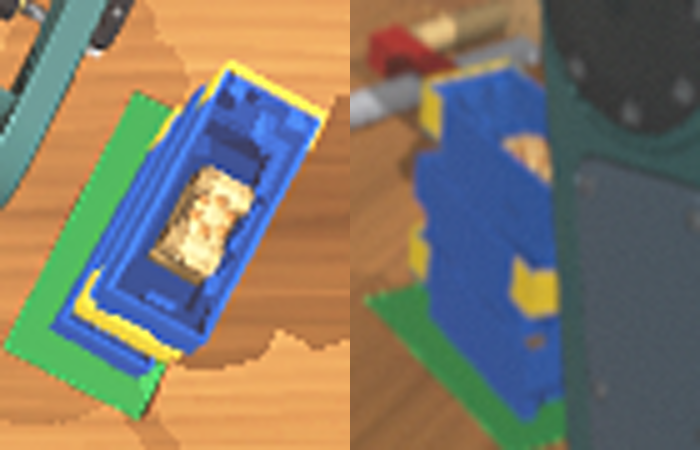

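The crop shows the three totes stacked squarely: yellow ends far, near, far from the bottom up, with the corbel lying flat in the top tote at about top px (410,209). All views are used up, so I check the top tote's level with numbers only once the arm is out of the way. Now the lid.

>>> arm_command:
  plan:
    - {"slide": [0,0,-0.09],"spin": -1,"grip": 0.4}
    - {"slide": [0,0,-0.08],"spin": -1,"grip": 0.4}
    - {"slide": [0,0,0],"spin": -1,"grip": 0.4}
    - {"slide": [0,0,0],"spin": -1,"grip": 0.4}
    - {"slide": [0,0,0],"spin": -1,"grip": 0.4}
    - {"slide": [0,0,0],"spin": -1,"grip": 0.4}
    - {"slide": [0,0,0],"spin": -0.5,"grip": 0.4}
    - {"slide": [-0.02,-0.1,0],"spin": 0,"grip": 0.4}
    - {"slide": [-0.02,-0.1,0],"spin": 0,"grip": 0.4}
    - {"slide": [-0.02,-0.1,0],"spin": 0,"grip": 0.4}

```text
time: 53.45
tool_pos: [0.5654, -0.0689, 0.3684]
ee_rot: [3.141, -0.0, 0.052]
wrist_force: [0.1, 0.1, 0.2]
width: 0.0279
finger_force: 0.0
```

>>> arm_command:
  plan:
    - {"slide": [-0.02,-0.1,0],"spin": 0,"grip": 0.4}
    - {"slide": [0,-0.1,0],"spin": 0,"grip": 0.4}
    - {"slide": [0,-0.1,0],"spin": 0,"grip": 0.4}
    - {"slide": [0,-0.1,0],"spin": 0,"grip": 0.4}
    - {"slide": [0,-0.1,0],"spin": 0,"grip": 0.4}
    - {"slide": [0,-0.1,0],"spin": 0,"grip": 0.4}
    - {"slide": [0,-0.1,0],"spin": 0,"grip": 0.4}
    - {"slide": [0,-0.1,0],"spin": 0,"grip": 0.4}
    - {"slide": [0,-0.1,0],"spin": 0,"grip": 0.4}
    - {"slide": [0,0,0],"spin": 0,"grip": 0.4}

```text
time: 54.7
tool_pos: [0.5314, 0.382, 0.3666]
ee_rot: [3.141, 0.002, 0.058]
wrist_force: [0.4, -0.5, 0.3]
width: 0.0286
finger_force: 0.0
```

Run:
```python
from h import *
go(.5257,.4521,.36,.061)
pix("side",(310,70,400,200));corbels(snapshot("top"))
s=snapshot("side");h=cv2.cvtColor(s,cv2.COLOR_RGB2HSV)
m=cv2.inRange(h,(18,100,110),(34,255,255))
for c,a,p in blobs(m[200:330,60:260],12): print('brass',(c+[60,200]),a)
```

```text
t 54.7 pos [0.5314 0.382  0.3666] yaw 0.058 w 0.0286 ff 0.0 q1,q6 [0.54 2.05] | spin -0.04 slide [-0.0028 -0.1407  0.0132] dist 0.141
side blue [353.4 153.6] 727 [[372, 138], [371, 159], [366, 169], [354, 172], [336, 152], [337, 138], [353, 136]]
side yel [363.6 146.5] 133 [[373, 141], [373, 147], [360, 151], [353, 149], [357, 145]]
brass [ 86.7 209.8] 139
brass [124.3 259.2] 388
```

>>> arm_command:
  plan:
    - {"slide": [-0.002,-0.07,0],"spin": 0,"grip": 0.4}
    - {"slide": [0,-0.07,0],"spin": 0,"grip": 0.4}
    - {"slide": [0,0,0.04],"spin": 0,"grip": 0.4}
    - {"slide": [0,0,0],"spin": 0,"grip": 0.4}
    - {"slide": [0,0,0],"spin": 0,"grip": 0.4}

```text
time: 55.48
tool_pos: [0.5271, 0.4486, 0.3497]
ee_rot: [-3.141, -0.001, 0.053]
wrist_force: [0.5, 0.3, -0.1]
width: 0.028
finger_force: 0.0
```

Run:
```python
from h import *
go(.5257,.4521,.301,.061)
t=snapshot("top");h=cv2.cvtColor(t,cv2.COLOR_RGB2HSV);m=cv2.inRange(h,(14,110,150),(34,255,255))
for c,a,p in blobs(m[150:250,100:175],6): print('brass',(c+[100,150]),a,(p.min(0)+[100,150]),(p.max(0)+[100,150]),plane("top",c+[100,150],.284))
print(proj("top",[[.5257,.4521,.290],[.582,.4521,.29],[.468,.4521,.29]]))
```

```text
t 55.5 pos [0.5271 0.4486 0.3497] yaw 0.053 w 0.028 ff 0.0 q1,q6 [0.62 2.14] | spin -0.09 slide [-0.0024 -0.0072  0.0974] dist 0.098
brass [159.  158.5] 490 [133 150] [174 170] [[0.60162256 0.33891254]]
brass [115.1 163.1] 21 [114 160] [116 167] [[0.58634028 0.46035628]]
brass [104.5 184.9] 56 [100 182] [111 188] [[0.52332183 0.48433778]]
brass [160. 186.] 9 [160 182] [160 190] [[0.52268495 0.33090916]]
brass [160.  216.5] 8 [160 213] [160 220] [[0.4372447  0.32526953]]
brass [170.9 243.1] 71 [167 237] [174 249] [[0.36502052 0.29114606]]
[[115.48711402 183.68184556]
 [117.2027876  163.99250928]
 [113.69814156 204.21237129]]
```

>>> arm_command:
  plan:
    - {"slide": [-0.002,-0.012,0],"spin": 0,"grip": 0.38}
    - {"slide": [0,0,0.04],"spin": 0,"grip": 0.38}
    - {"slide": [0,0,0.03],"spin": 0,"grip": 0.38}
    - {"slide": [0,0,0],"spin": 0,"grip": 0.38}

```text
time: 56.02
tool_pos: [0.5247, 0.456, 0.3122]
ee_rot: [3.14, 0.002, 0.055]
wrist_force: [-0.0, -0.8, -0.4]
width: 0.0293
finger_force: 0.0
```

>>> arm_command:
  plan:
    - {"slide": [0,0,0.02],"spin": 0,"grip": 0.38}
    - {"slide": [0,0,0.009],"spin": 0,"grip": 0.38}
    - {"slide": [0,0,0],"spin": 0,"grip": 1}
    - {"slide": [0,0,0],"spin": 0,"grip": 1}
    - {"slide": [0,0,0],"spin": 0,"grip": 1}

```text
time: 56.65
tool_pos: [0.5252, 0.4559, 0.2993]
ee_rot: [3.142, -0.0, 0.055]
wrist_force: [0.6, 0.1, -0.0]
width: 0.0111
finger_force: 30.0
```

Run:
```python
import numpy as np
th=np.linspace(1.85,.0,25); p=np.c_[.2355*np.cos(th),-.233*np.sin(th)]
print((np.diff(p,axis=0)/.5).round(3).tolist())
```

```text
[[0.035, -0.009], [0.036, -0.006], [0.036, -0.003], [0.036, -0.0], [0.036, 0.002], [0.036, 0.005], [0.035, 0.008], [0.035, 0.011], [0.034, 0.013], [0.033, 0.016], [0.031, 0.018], [0.03, 0.02], [0.028, 0.023], [0.026, 0.025], [0.024, 0.027], [0.022, 0.028], [0.02, 0.03], [0.017, 0.031], [0.015, 0.033], [0.012, 0.034], [0.01, 0.035], [0.007, 0.035], [0.004, 0.036], [0.001, 0.036]]
```

>>> arm_command:
  plan:
    - {"slide": [0,0.035,-0.009],"spin": 0,"grip": 1}
    - {"slide": [0,0.036,-0.006],"spin": 0,"grip": 1}
    - {"slide": [0,0.036,-0.003],"spin": 0,"grip": 1}
    - {"slide": [0,0.036,0],"spin": 0,"grip": 1}
    - {"slide": [0,0.036,0.002],"spin": 0,"grip": 1}
    - {"slide": [0,0.036,0.005],"spin": 0,"grip": 1}
    - {"slide": [0,0.035,0.008],"spin": 0,"grip": 1}
    - {"slide": [0,0.035,0.011],"spin": 0,"grip": 1}
    - {"slide": [0,0.034,0.013],"spin": 0,"grip": 1}
    - {"slide": [0,0,0],"spin": 0,"grip": 1}

```text
time: 57.9
tool_pos: [0.5342, 0.2945, 0.2876]
ee_rot: [3.139, 0.001, 0.052]
wrist_force: [1.2, -1.7, 4.3]
width: 0.0112
finger_force: 30.0
```

Run:
```python
from h import *
o=sensors.get_obs();p=o['tool_pos'];th=1.85-9*1.85/24
c=np.array([-.061,.998]);al=np.dot(p[:2]-[.5438,.1555],c)
print('theta cmd',th,'along',al,.233*(1-np.cos(th)),'z',p[2],.0753+.233*np.sin(th),o['wrist_force'],o['width'])
```

```text
theta cmd 1.15625 along 0.13927945830361954 0.13915348903922115 z 0.28757024600979375 0.2885647002682076 [ 1.22905679 -1.65719772  4.26048958] 0.011162856862296799
```

Tracking well, so I carry on with the arc.

>>> arm_command:
  plan:
    - {"slide": [0,0.033,0.016],"spin": 0,"grip": 1}
    - {"slide": [0,0.031,0.018],"spin": 0,"grip": 1}
    - {"slide": [0,0.03,0.02],"spin": 0,"grip": 1}
    - {"slide": [0,0.028,0.023],"spin": 0,"grip": 1}
    - {"slide": [0,0.026,0.025],"spin": 0,"grip": 1}
    - {"slide": [0,0.024,0.027],"spin": 0,"grip": 1}
    - {"slide": [0,0.022,0.028],"spin": 0,"grip": 1}
    - {"slide": [0,0.02,0.03],"spin": 0,"grip": 1}
    - {"slide": [0,0,0],"spin": 0,"grip": 1}

```text
time: 59.02
tool_pos: [0.5395, 0.189, 0.1929]
ee_rot: [3.141, 0.002, 0.054]
wrist_force: [2.6, 0.5, -0.9]
width: 0.0113
finger_force: 30.0
```

>>> arm_command:
  plan:
    - {"slide": [0,0.016,0.031],"spin": 0,"grip": 1}
    - {"slide": [0,0.014,0.033],"spin": 0,"grip": 1}
    - {"slide": [0,0.012,0.034],"spin": 0,"grip": 1}
    - {"slide": [0,0.009,0.035],"spin": 0,"grip": 1}
    - {"slide": [0,0.007,0.035],"spin": 0,"grip": 1}
    - {"slide": [0,0.003,0.03],"spin": 0,"grip": 1}
    - {"slide": [0,0,0],"spin": 0,"grip": 1}

```text
time: 59.9
tool_pos: [0.5414, 0.1566, 0.0932]
ee_rot: [3.137, 0.002, 0.054]
wrist_force: [0.9, -7.2, 0.4]
width: 0.011
finger_force: 30.0
```

>>> arm_command:
  plan:
    - {"slide": [0,-0.001,0.02],"spin": 0,"grip": 1}
    - {"slide": [0,0,0.012],"spin": 0,"grip": 1}
    - {"slide": [0,0,0.006],"spin": 0,"grip": 1}
    - {"slide": [0,0,0],"spin": 0,"grip": 1}
    - {"slide": [0,0,0],"spin": 0,"grip": 1}

```text
time: 60.52
tool_pos: [0.5414, 0.1555, 0.0751]
ee_rot: [3.133, 0.002, 0.054]
wrist_force: [0.9, -11.5, 0.2]
width: 0.0109
finger_force: 30.0
```

Now release, go straight up, and swing aside to leave both cameras clear.

>>> arm_command:
  plan:
    - {"slide": [0,0,0.003],"spin": 0,"grip": 1}
    - {"slide": [0,0,0],"spin": 0,"grip": 0.4}
    - {"slide": [0,0,0],"spin": 0,"grip": 0.4}
    - {"slide": [0,0,-0.05],"spin": 0,"grip": 0.4}
    - {"slide": [0,0,-0.1],"spin": 0,"grip": 0.4}
    - {"slide": [0,0,-0.1],"spin": 0,"grip": 0.4}
    - {"slide": [0,0,-0.1],"spin": 0,"grip": 0.4}
    - {"slide": [-0.1,0,0],"spin": 0,"grip": 0.4}
    - {"slide": [-0.1,0,0],"spin": 0,"grip": 0.4}
    - {"slide": [0,0,0],"spin": 0,"grip": 0.4}

```text
time: 61.78
tool_pos: [0.4391, 0.1553, 0.2504]
ee_rot: [-3.14, -0.0, 0.058]
wrist_force: [-0.4, -0.0, -0.7]
width: 0.0284
finger_force: 0.0
```

Run:
```python
from h import *
go(.4,.1,.3,.061)
s=snapshot("side");t=snapshot("top");s0=cv2.imread("pics/side0.png")[...,::-1];t0=cv2.imread("pics/top0.png")[...,::-1]
pix("side",(310,70,410,200));pix("top",(370,160,450,260))
# unchanged-scene check: blobs of change against first pictures
for n,a,b in(("top",t,t0),("side",s,s0)):
    d=(cv2.absdiff(a,b.copy()).max(2)>60).astype(np.uint8);d=cv2.morphologyEx(d,cv2.MORPH_OPEN,np.ones((3,3)))
    for c,ar,p in blobs(d,60): print(n,c,ar,p.min(0),p.max(0))
h=cv2.cvtColor(s,cv2.COLOR_RGB2HSV)
m=cv2.inRange(h,(8,30,150),(25,150,255))
```

```text
t 61.8 pos [0.4391 0.1553 0.2504] yaw 0.058 w 0.0284 ff 0.0 q1,q6 [0.22 1.73] | spin -0.04 slide [-0.0847  0.1055 -0.0992] dist 0.168
side blue [354.7 142.6] 1223 [[379, 125], [370, 163], [366, 169], [354, 172], [347, 165], [337, 147], [334, 124], [352, 121]]
side blue [386.  129.5] 28 [[391, 132], [389, 134], [380, 129], [382, 126], [387, 126]]
side blue [394.8 130.1] 26 [[399, 128], [393, 135], [392, 127]]
side yel [363.  146.4] 147 [[373, 147], [355, 151], [353, 143], [373, 141]]
top blue [406.5 209.8] 831 [[433, 189], [410, 233], [396, 239], [380, 230], [401, 194], [415, 179]]
top blue [407.1 188. ] 9 [[409, 184], [405, 192]]
top yel [424.5 182.6] 28 [[434, 189], [414, 179], [417, 178]]
top yel [391.8 228.5] 60 [[399, 235], [385, 227], [389, 219], [401, 233]]
top [218.8 302.3] 11957 [175 165] [264 419]
top [463. 221.] 3884 [429 175] [500 267]
top [311.3 204.3] 3461 [261 177] [377 228]
top [415.4 202.5] 869 [400 180] [433 233]
top [387.6 200.3] 254 [373 192] [398 213]
top [394.  230.4] 85 [385 224] [403 236]
top [519.  269.8] 381 [506 255] [527 295]
top [443.1 286.3] 1011 [422 270] [465 303]
top [392.1 344.2] 18410 [254 284] [539 419]
top [543.8 300.4] 111 [530 298] [554 306]
top [556.1 320.3] 76 [553 310] [559 331]
top [280.3 358. ] 162 [268 352] [289 363]
top [280.4 385.9] 965 [266 364] [296 408]
side [487.1  36. ] 8123 [404   0] [559  65]
side [301.6  87.2] 15710 [211  23] [402 161]
side [465.6 107.3] 738 [451  88] [478 129]
side [513.6 221.8] 16517 [418  90] [559 379]
side [358.8 147.7] 119 [352 143] [367 152]
side [413.2 145.8] 95 [407 142] [420 150]
side [279.2 191.8] 4478 [221 145] [340 230]
side [402.9 225. ] 6311 [364 150] [449 284]
side [452.9 312.6] 270 [432 298] [480 320]
```

>>> arm_command:
  plan:
    - {"slide": [0,0.1,-0.1],"spin": 0,"grip": 0.4}
    - {"slide": [-0.04,0.1,0],"spin": 0,"grip": 0.4}
    - {"slide": [-0.04,0.1,0],"spin": 0,"grip": 0.4}
    - {"slide": [-0.04,0.1,0],"spin": 0,"grip": 0.4}
    - {"slide": [-0.04,0.1,0],"spin": 0,"grip": 0.4}
    - {"slide": [-0.04,0.1,0],"spin": 0,"grip": 0.4}
    - {"slide": [-0.04,0.1,0],"spin": 0,"grip": 0.4}
    - {"slide": [-0.04,0.1,0],"spin": 0,"grip": 0.4}
    - {"slide": [-0.06,0.1,0],"spin": 0,"grip": 0.4}
    - {"slide": [-0.06,0.1,0],"spin": 0,"grip": 0.4}

```text
time: 63.22
tool_pos: [0.2688, -0.3528, 0.2945]
ee_rot: [3.142, -0.001, 0.055]
wrist_force: [1.3, 0.1, 0.0]
width: 0.0279
finger_force: 0.0
```

Run:
```python
from h import *
go(.2,-.5,.3,.061)
pix("side",(310,70,420,200))
s=snapshot("side")
d=np.array([np.cos(-.512),np.sin(-.512)]);n=np.array([-d[1],d[0]]);c=np.array([.507,-.3915])-.0013*d
for z in(.068,.126,.184,.190): print(z,proj("side",[np.r_[c+e*d*.08+q*n*.032,z] for e in(1,-1) for q in(1,-1)]).round(1).tolist())
t=snapshot("top");h=cv2.cvtColor(t,cv2.COLOR_RGB2HSV)
m=cv2.inRange(h,(20,120,130),(34,255,255))
for q,a,p in blobs(m[165:235,150:250],8): print('case brass',q+[150,165],a,p.min(0)+[150,165],p.max(0)+[150,165])
a=cv2.imread("pics/top0.png")[...,::-1]
print('case diff',cv2.absdiff(t,a.copy())[165:240,152:235].mean())
```

```text
t 63.2 pos [ 0.2688 -0.3528  0.2945] yaw 0.055 w 0.0279 ff 0.0 q1,q6 [-1.05  0.47] | spin -0.07 slide [-0.1554  0.2854 -0.011 ] dist 0.325
side blue [360.5 131.1] 2298 [[395, 101], [396, 115], [391, 137], [366, 169], [354, 172], [336, 152], [334, 122], [338, 107], [380, 97]]
side blue [397.8 103.5] 8 [[398, 102], [397, 105]]
side yel [335.9 111.6] 19 [[336, 115], [335, 108]]
side yel [332.9 140.3] 17 [[334, 143], [332, 137]]
side yel [363.2 146.2] 152 [[374, 140], [371, 148], [360, 151], [353, 149], [353, 143]]
0.068 [[331.4, 135.5], [347.4, 131.2], [354.9, 160.3], [371.8, 155.3]]
0.126 [[332.4, 121.0], [348.8, 116.8], [356.7, 145.4], [374.0, 140.5]]
0.184 [[333.4, 105.8], [350.3, 101.6], [358.5, 129.6], [376.5, 124.7]]
0.19 [[333.5, 104.1], [350.4, 100.0], [358.7, 127.9], [376.7, 123.1]]
case brass [225.6 189. ] 104 [215 180] [232 214]
case brass [158. 186.] 9 [158 182] [158 190]
case brass [158. 216.] 9 [158 212] [158 220]
case brass [216.9 212.4] 12 [215 211] [219 214]
case diff 7.510093708165997
```

Run:
```python
from h import *
s=np.mean([snapshot("side").astype(float) for _ in range(4)],0)
d=np.array([np.cos(-.512),np.sin(-.512)]);n=np.array([-d[1],d[0]]);c=np.array([.507,-.3915])-.0013*d
for e in(.06,.03,0,-.03,-.06,-.075):
    f=lambda y,z:proj("side",[np.r_[c+e*d+y*n,z]])[0]
    # walk up the +n face in the image: sample blue along the face line at z .06-.20
    zz=np.arange(.09,.206,.004)
    v=[s[int(round(q[1])),int(round(q[0]))].sum()/3 for q in(f(.032,z) for z in zz)]
    print(e,np.round(v).astype(int).tolist())
print(np.round(zz,3).tolist())
```

```text
0.06 [133, 130, 123, 118, 118, 118, 118, 119, 118, 120, 122, 124, 132, 139, 139, 139, 144, 162, 168, 166, 167, 167, 167, 170, 171, 168, 187, 171, 133]
0.03 [117, 118, 117, 118, 118, 118, 118, 117, 118, 122, 123, 122, 119, 119, 119, 119, 119, 120, 119, 120, 120, 121, 120, 124, 128, 128, 123, 126, 133]
0 [116, 116, 117, 117, 117, 117, 116, 117, 117, 118, 120, 119, 117, 116, 117, 118, 118, 119, 119, 119, 120, 120, 120, 120, 125, 130, 132, 132, 128]
-0.03 [116, 116, 115, 116, 116, 116, 116, 116, 119, 118, 114, 114, 116, 118, 117, 117, 116, 118, 117, 117, 118, 117, 118, 117, 118, 129, 177, 178, 152]
-0.06 [120, 136, 167, 164, 164, 166, 167, 168, 171, 166, 127, 107, 108, 114, 116, 116, 116, 116, 116, 116, 116, 116, 117, 116, 116, 117, 133, 206, 200]
-0.075 [127, 145, 162, 166, 162, 162, 162, 164, 164, 168, 124, 101, 104, 114, 115, 116, 117, 118, 117, 116, 116, 115, 116, 115, 116, 123, 139, 161, 175]
[0.09, 0.094, 0.098, 0.102, 0.106, 0.11, 0.114, 0.118, 0.122, 0.126, 0.13, 0.134, 0.138, 0.142, 0.146, 0.15, 0.154, 0.158, 0.162, 0.166, 0.17, 0.174, 0.178, 0.182, 0.186, 0.19, 0.194, 0.198, 0.202]
```

The height profile along the top tote's side suggests its near end stands about 5 mm too high. That fits the contact moment I felt at the near end while lowering it. I will regrip it, shift it a few millimetres towards the far end and reseat it.

Run:
```python
from h import *
go(.507,-.3917,.25,-.512)
```

```text
t 63.6 pos [ 0.2703 -0.3495  0.2948] yaw 0.057 w 0.0285 ff 0.0 q1,q6 [-1.04  0.47] | spin 6.52 slide [ 0.4542 -0.1583  0.0896] dist 0.489
```

>>> arm_command:
  plan:
    - {"slide": [0,0,0],"spin": 1,"grip": -0.9}
    - {"slide": [0,0,0],"spin": 1,"grip": -0.9}
    - {"slide": [0,0,0],"spin": 1,"grip": -0.9}
    - {"slide": [0,0,0],"spin": 1,"grip": -0.9}
    - {"slide": [0,0,0],"spin": 1,"grip": -0.9}
    - {"slide": [0,0,0],"spin": 1,"grip": -0.9}
    - {"slide": [0,0,0],"spin": 0.5,"grip": -0.9}
    - {"slide": [0.09,-0.032,0],"spin": 0,"grip": -0.9}
    - {"slide": [0.09,-0.032,0],"spin": 0,"grip": -0.9}
    - {"slide": [0.09,-0.032,0],"spin": 0,"grip": -0.9}

```text
time: 64.82
tool_pos: [0.4131, -0.3728, 0.2954]
ee_rot: [3.141, -0.001, -0.509]
wrist_force: [-0.6, 0.2, 0.2]
width: 0.0891
finger_force: 0.0
```

>>> arm_command:
  plan:
    - {"slide": [0.09,-0.032,0],"spin": 0,"grip": -0.9}
    - {"slide": [0.09,-0.03,0],"spin": 0,"grip": -0.9}
    - {"slide": [0,0,0.07],"spin": 0,"grip": -0.9}
    - {"slide": [0,0,0],"spin": 0,"grip": -0.9}
    - {"slide": [0,0,0],"spin": 0,"grip": -0.9}

```text
time: 65.45
tool_pos: [0.5047, -0.3905, 0.2612]
ee_rot: [3.141, -0.002, -0.511]
wrist_force: [-0.8, -0.8, 0.5]
width: 0.0891
finger_force: 0.0
```

Run:
```python
from h import *
go(.507,-.3917,.181,-.512)
```

```text
t 65.5 pos [ 0.5047 -0.3905  0.2612] yaw -0.511 w 0.0891 ff 0.0 q1,q6 [-0.75  1.33] | spin 0.02 slide [ 0.0052 -0.0003  0.1603] dist 0.16
```

>>> arm_command:
  plan:
    - {"slide": [0.005,0,0.06],"spin": 0,"grip": -0.9}
    - {"slide": [0,0,0.06],"spin": 0,"grip": -0.9}
    - {"slide": [0,0,0.04],"spin": 0,"grip": -0.9}
    - {"slide": [0,0,0],"spin": 0,"grip": -0.9}
    - {"slide": [0,0,0],"spin": 0,"grip": 1}
    - {"slide": [0,0,0],"spin": 0,"grip": 1}
    - {"slide": [0,0,0],"spin": 0,"grip": 1}
    - {"slide": [0,0,0],"spin": 0,"grip": 1}
    - {"slide": [0,0,0],"spin": 0,"grip": 1}

```text
time: 66.58
tool_pos: [0.507, -0.3927, 0.1811]
ee_rot: [3.142, -0.002, -0.512]
wrist_force: [1.0, 0.6, 5.4]
width: 0.064
finger_force: 29.9
```

>>> arm_command:
  plan:
    - {"slide": [0,0,-0.008],"spin": 0,"grip": 1}
    - {"slide": [0,0,0],"spin": 0,"grip": 1}
    - {"slide": [0,0,0],"spin": 0,"grip": 1}

```text
time: 66.95
tool_pos: [0.5059, -0.3924, 0.1823]
ee_rot: [-3.141, 0.002, -0.512]
wrist_force: [-0.5, -0.1, -2.0]
width: 0.0642
finger_force: 29.9
```

Run:
```python
from h import *
go(.507,-.3917,.181,-.512); print(sensors.get_obs()['wrist_torque'])
```

```text
t 67.0 pos [ 0.5059 -0.3924  0.1823] yaw -0.512 w 0.0642 ff 29.9 q1,q6 [-0.75  1.33] | spin -0.0 slide [ 0.0013 -0.0024  0.0025] dist 0.004
[ 0.06679285 -0.04491684 -0.0402252 ]
```

>>> arm_command:
  plan:
    - {"slide": [0.004,0,-0.003],"spin": 0,"grip": 1}
    - {"slide": [0.005,0,0],"spin": 0,"grip": 1}
    - {"slide": [0,0,0],"spin": 0,"grip": 1}
    - {"slide": [0,0,0],"spin": 0,"grip": 1}

```text
time: 67.45
tool_pos: [0.5103, -0.3948, 0.1851]
ee_rot: [3.142, 0.0, -0.512]
wrist_force: [0.8, 0.4, -2.1]
width: 0.0637
finger_force: 29.9
```

>>> arm_command:
  plan:
    - {"slide": [0,0,0.006],"spin": 0,"grip": 1}
    - {"slide": [0,0,0.004],"spin": 0,"grip": 1}
    - {"slide": [0,0,0],"spin": 0,"grip": 1}

```text
time: 67.82
tool_pos: [0.5102, -0.3948, 0.1809]
ee_rot: [3.141, -0.001, -0.512]
wrist_force: [-1.9, 1.9, -0.1]
width: 0.0637
finger_force: 29.9
```

Run:
```python
from h import *
go(.507,-.3917,.181,-.512); print(sensors.get_obs()['wrist_torque'])
```

```text
t 67.8 pos [ 0.5102 -0.3948  0.1809] yaw -0.512 w 0.0637 ff 29.9 q1,q6 [-0.75  1.34] | spin 0.0 slide [-0.0086 -0.0023 -0.0001] dist 0.009
[0.14502179 0.19177851 0.01550768]
```

>>> arm_command:
  plan:
    - {"slide": [0,0,0.003],"spin": 0,"grip": 1}
    - {"slide": [0,0,0],"spin": 0,"grip": -0.7}
    - {"slide": [0,0,0],"spin": 0,"grip": -0.7}
    - {"slide": [0,0,-0.06],"spin": 0,"grip": -0.9}
    - {"slide": [0,0,-0.1],"spin": 0,"grip": -0.9}
    - {"slide": [0,0,-0.08],"spin": 0,"grip": -0.9}
    - {"slide": [-0.11,0.03,0],"spin": 0,"grip": -0.9}
    - {"slide": [-0.11,0.03,0],"spin": 0,"grip": -0.9}
    - {"slide": [-0.11,0.03,0],"spin": 0,"grip": -0.9}
    - {"slide": [-0.11,0.03,0],"spin": 0,"grip": -0.9}

```text
time: 69.08
tool_pos: [0.2876, -0.3388, 0.2987]
ee_rot: [3.141, -0.001, -0.511]
wrist_force: [-0.9, -0.8, 0.1]
width: 0.0889
finger_force: 0.0
```

```bash
cat > prof.py <<'E'
from h import *
go(.27,-.35,.3,-.512)
s=np.mean([snapshot("side").astype(float) for _ in range(4)],0)
d=np.array([np.cos(-.512),np.sin(-.512)]);n=np.array([-d[1],d[0]])
c=np.array([.5055,-.391])
for e in(.06,.03,0,-.03,-.06,-.075):
    f=lambda z:proj("side",[np.r_[c+e*d+.032*n,z]])[0]
    zz=np.arange(.12,.206,.004)
    v=[s[int(round(q[1])),int(round(q[0]))].sum()/3 for q in map(f,zz)]
    print(e,np.round(v).astype(int).tolist())
pix("side",(310,70,420,200));pix("top",(370,160,450,260))
E
python3 prof.py
```

```text
t 69.1 pos [ 0.2876 -0.3388  0.2987] yaw -0.511 w 0.0889 ff 0.0 q1,q6 [-0.99  1.09] | spin 0.01 slide [-0.0197  0.0367 -0.0026] dist 0.042
0.06 [120, 122, 124, 126, 130, 140, 142, 144, 143, 152, 168, 170, 171, 169, 169, 169, 173, 164, 169, 177, 154, 127]
0.03 [121, 121, 121, 119, 118, 121, 122, 122, 122, 122, 122, 122, 123, 123, 123, 123, 126, 130, 128, 120, 124, 130]
0 [119, 120, 123, 123, 122, 120, 120, 121, 120, 122, 122, 121, 122, 121, 122, 122, 129, 130, 126, 131, 141, 139]
-0.03 [118, 120, 121, 118, 118, 118, 119, 119, 120, 119, 120, 120, 120, 120, 120, 121, 120, 126, 194, 192, 161, 128]
-0.06 [173, 173, 157, 130, 115, 117, 118, 118, 118, 119, 118, 119, 119, 118, 119, 118, 120, 133, 197, 212, 206, 198]
-0.075 [166, 169, 160, 129, 110, 114, 118, 119, 119, 117, 118, 118, 118, 118, 119, 117, 118, 127, 157, 209, 196, 179]
side blue [361.3 130.6] 2353 [[401, 103], [392, 136], [365, 170], [354, 172], [336, 152], [334, 122], [338, 107], [380, 97]]
side yel [335.4 111.5] 19 [[335, 108], [336, 115]]
side yel [332.9 140.3] 17 [[334, 143], [332, 137]]
side yel [363.4 146.2] 154 [[374, 140], [371, 148], [360, 151], [353, 149], [354, 144]]
top blue [407.4 208.6] 1143 [[434, 188], [410, 233], [396, 239], [380, 230], [399, 196], [410, 182], [416, 179]]
top yel [425.2 181.6] 36 [[435, 187], [416, 176]]
top yel [394.5 230.2] 89 [[405, 235], [403, 237], [385, 227], [387, 222]]
```

The top tote's near rim now lies 58 mm above the rim below it; before, it was about 64 mm. So it is seated. I run the same check on the joint below it, plus a scene check.

Run:
```python
from h import *
s=np.mean([snapshot("side").astype(float) for _ in range(6)],0).astype(np.float32)
d=np.array([np.cos(-.512),np.sin(-.512)]);n=np.array([-d[1],d[0]]);c=np.array([.5055,-.391])
zz=np.arange(.056,.200,.003);print((zz*1000).astype(int).tolist())
for e in(.05,.02,-.03,-.06,-.075):
    q=proj("side",[np.r_[c+e*d+.032*n,z] for z in zz]).astype(np.float32)
    v=cv2.remap(s,q[None,:,0],q[None,:,1],cv2.INTER_LINEAR)[0]
    print(e,v[:,:2].mean(1).round().astype(int).tolist())
t=snapshot("top");a=cv2.imread("pics/top0.png")[...,::-1]
for nm,(x0,y0,x1,y1) in dict(glue=(208,120,235,152),chisel=(235,120,305,145),mallet=(305,120,395,158),offcut=(220,240,258,280),brush=(280,243,350,268),case=(155,165,237,240)).items():
    print(nm,cv2.absdiff(t,a.copy())[y0:y1,x0:x1].mean().round(1))
```

```text
[56, 59, 62, 65, 68, 71, 74, 77, 80, 83, 86, 89, 92, 95, 98, 101, 104, 107, 110, 113, 116, 119, 122, 125, 128, 131, 134, 137, 140, 143, 146, 149, 152, 155, 158, 161, 164, 167, 170, 173, 176, 179, 182, 185, 188, 191, 194, 197, 200]
0.05 [131, 133, 137, 139, 138, 128, 112, 97, 88, 86, 86, 87, 88, 90, 89, 88, 88, 89, 90, 91, 91, 91, 91, 91, 92, 92, 92, 93, 95, 100, 114, 130, 134, 131, 126, 139, 154, 162, 163, 159, 156, 155, 154, 152, 145, 129, 110, 129, 175]
0.02 [89, 88, 88, 89, 90, 89, 87, 86, 87, 88, 89, 89, 89, 89, 89, 89, 89, 89, 89, 90, 90, 90, 90, 91, 91, 91, 90, 89, 90, 91, 91, 91, 91, 92, 92, 92, 92, 92, 93, 93, 93, 93, 94, 96, 98, 98, 97, 97, 97]
-0.03 [87, 87, 87, 87, 86, 85, 85, 85, 86, 87, 87, 87, 87, 87, 87, 87, 87, 87, 87, 87, 87, 87, 88, 88, 89, 88, 88, 88, 88, 88, 88, 89, 89, 89, 88, 89, 89, 89, 90, 90, 89, 89, 89, 93, 113, 152, 195, 203, 167]
-0.06 [86, 86, 86, 86, 87, 87, 87, 87, 86, 84, 84, 93, 116, 155, 186, 204, 210, 213, 214, 214, 215, 216, 209, 185, 148, 111, 87, 84, 85, 86, 87, 87, 87, 87, 87, 88, 87, 88, 88, 87, 87, 87, 86, 90, 113, 158, 204, 230, 231]
-0.075 [86, 86, 85, 88, 92, 98, 104, 103, 97, 91, 88, 94, 118, 156, 193, 214, 218, 218, 217, 216, 217, 217, 214, 204, 174, 126, 94, 80, 82, 86, 87, 87, 87, 87, 86, 87, 87, 87, 87, 87, 87, 86, 85, 91, 113, 159, 214, 233, 228]
glue 2.9
chisel 3.1
mallet 5.2
offcut 13.9
brush 3.6
case 7.6
```

Run:
```python
from h import *
t=snapshot("top");a=cv2.imread("pics/top0.png")[...,::-1].copy()
for im in(a,t):
    h=cv2.cvtColor(im,cv2.COLOR_RGB2HSV)[238:282,215:262];m=cv2.inRange(h,(15,40,190),(30,150,255))
    for c,ar,p in blobs(m,30): print(c,ar,p.min(0),p.max(0))
o=sensors.get_obs();print(o['time'],o['wrist_force'])
```

```text
[19.8 21. ] 478 [7 4] [33 38]
[19.9 21.1] 484 [7 4] [33 38]
69.775 [ 0.25459364 -0.67057596  0.13489603]
```

The offcut has not moved. I hand the job in.

```bash
python3 -c "
from bench import ticket
print(ticket.close_job())"
```

```text
the job is handed in; nothing more can be done
None
```

I handed the job in at about 70 s. Two carvings were in the case: one is in the bottom tote, one in the top tote, and the middle tote is the empty spare. The three totes are stacked with alternating ends on the green mat, and the case is closed again. While reaching for the first carving the fingertips struck something in the case (73 N at the wrist) and that carving ended up about 5 cm aside, and the top tote sat high at one end until I reseated it after closing the case. That reseat I checked only by measurement, as my picture views were used up.

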